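Set the router cutter height with the lift crank

ROBOT

A 6-joint arm with a two-finger parallel gripper is mounted at the origin on the work surface. World frame = base frame: x ahead of the robot, y to its left, z up, the work surface at z = 0. Lengths are in mm, angles in rad, forces in N, time in s.
With the tool pointing down it reaches from about 375 to 975 mm from the base axis. Payload 3.8 kg.
Tool frame: the origin (TCP) lies at the very end of the fingers, on their centre line; the grasp point (between the pads) lies 19 mm behind it; z points along the fingers, x is the direction in which the jaws open and shut, and the axes are right-handed (so a half turn about z gives the same grasp; the last joint's range is limited). The gripper opens to 85 mm and grips with 20 to 120 N. Pads are 22 mm wide; open, the fingers measure 114 mm over their backs; the gripper's body (76 mm by 85 mm) begins 54 mm behind the grasp point. The pads swing forward as they close: fully open they stand 13 mm farther back than shut.
Start: joints at [1.304, 0.264, 1.604, -0, 1.274, -0.037], TCP at [153.751, 657.251, 201.88] pointing down, gripper open.
Joint ranges: [-2.63, 2.63], [-0.94, 2.18], [0.31, 2.57], [-1.31, 4.45], [0, 2.66], [-2.55, 2.55]. Speed limits (rad/s): [2.57, 2.57, 3.14, 3.14, 3.14, 3.14].

INTERFACE

Orientations are given as a rotation vector (axis times angle).
In Python, from cell import bot, planner, readout, cams, workorder gives the robot as it stands. The module is installed in compiled form; this text tells all that it offers. Calls block until the motion is done:
- bot.goto(position, orientation): joint-space move of the TCP to a pose.
- bot.move_straight(position, attitude=None, feed=150): straight line of the TCP; attitude=None keeps the orientation; feed is the mean speed in mm/s.
- bot.movej(angles): joint-space move.
- bot.grip(opening): finger opening in mm; the grip force is fixed at half the most; returns when the fingers have stopped.
- bot.hold(seconds).
- planner.ik(position, orientation): joint angles nearest the present ones, or None.
- readout.get_obs(): the state.
- cams.snapshot(name): name is "side" or "top"; returns a dict with "img" (420x560x3 uint8, red, green, blue), "intrinsics" (3x3 intrinsics, pixels), "eye" and "attitude" of the camera in the world. Camera axes: x right, y up, looking along -z (the intrinsics and any distortion apply to the point x, -y, -z); pixel columns grow to the right and rows downward; lengths in mm; the calibration is good to about 2 mm. A picture is of the moment at which its call begins. There is no depth.
A pose or a line that the arm cannot do raises bot.PlanningError and nothing moves.
- workorder.finish_job(): hands the job in, once; it reports no verdict.
The state is a dict: "clock": time; "joint_pos": joint angles; "qd": joint speeds; "joint_efforts": joint torques, N m; "tool_pos": TCP position; "tool_rot": TCP orientation; "ft_force": force on the tool from outside, world axes, zero at the start; "torque": the same for the moment, N m; "width": finger opening in mm.
Only numpy, scipy, OpenCV 4.12 (cv2) and the standard library are available. Lean on these libraries where they do the work, as an engineer would, in place of code of your own. Each camera call takes 0.05 s, during which the arm holds its last target.

TASK

Take the loose crank from the round cork mat, feel it onto the square shaft of the router lift without forcing it, and push it gently down until it sits fully home. Wind the crank to bring the tip of the cutter level with the top of the brass height block, then lift the crank off and stand it upright in the middle of the cork mat again and let go. Turn the shaft only with the crank, keep the gripper off the lift and cutter, and leave the brass block and the other things on the bench where they are.

Things in the scene. Friction and masses are not known exactly. Their poses are not given: they have to be found in the camera images.
- crank: loose crank, about 0.32 kg (0.25 to 0.42), standing upright with its socket down. Origin: centre of its underside; z up; x points along the arm to the knob. From below: dark steel hub 38 x 38 mm, 27 mm high, with a square socket 17 mm wide and 24 mm deep open at the underside, sides parallel to x and y; flat steel arm at height 27 to 37 mm, 22 mm wide, from x = -28 to x = 80 mm; red grip block on the hub's axis; black knob
- crank_foot (a point): centre of the crank's underside (mouth of its socket), same axes as the crank
- crank_grip (a point): centre of the crank's red grip block, 57 mm above the crank's underside on the socket's axis. The block is 30 mm long along the crank's x, 24 mm wide along y (two flat sides to pinch), 40 mm high (37 to 77 mm above the underside)
- crank_knob (a point): centre of the crank's black knob: an upright round cylinder of 25 mm diameter, 44 mm high (43 to 87 mm above the crank's underside), that spins freely on its pin, 70 mm from the socket's axis along the crank's x
- lift: router lift: aluminium plate 230 (x) x 300 (y) x 12 mm fixed on the bench, origin at the centre of its underside. It carries the square shaft, 85 mm from its centre along its -y, and the cutter at x = 20, y = 60 mm.
- shaft_seat (a point): on the upright axis of the lift's brass square shaft, at the top of the round dark shoulder (40 mm diameter) on which a fitted crank sits, unpressed, 26 mm above the bench. Above it the shaft is 15.5 mm square for 15 mm (last 2.5 mm tapered to 14.5), then a round cone nose 6 mm high, 14.5 to 7 mm wide, centres the socket. This point does not turn: the angle of the square is not measured (any angle, visible from above)
- shaft_top (a point): top of the unpressed shaft's nose, 21 mm above shaft_seat. Shaft and shoulder are sprung: they hold about 2.5 N (a fitted crank may sag 4 mm), then give 10 mm to a hard stop at about 6.5 N, and spring into the socket once the squares agree within a few degrees. Turning takes 0.1 N m (1.5 N at the knob); it stays where left. One turn clockwise seen from above raises the cutter 20 mm
- cutter: the upright router cutter, origin on its axis 24 mm below its tip; axes as the lift plate's
- cutter_tip (a point): centre of the top of the upright router cutter, 17 mm diameter, sticking up through the plate beside the brass block; it moves only up and down and starts 7 to 14 mm below the top of the block
- block_top (a point): centre of the top face of the brass height block, 25 x 40 x 24 mm high, standing loose on the lift plate beside the cutter
- mat_top (a point): centre of the top of the fixed round cork mat, 120 mm diameter, 4 mm thick, on which the crank starts and must finally stand
- spanner: steel collet spanner 150 mm long lying on the lift plate; leave alone
- mallet: wooden mallet, head 90 x 140 x 85 mm, handle 30 cm, lying left of the lift; leave alone
- glue: white glue bottle, 64 mm diameter, 170 mm high; leave alone
- tape: yellow tape measure 70 x 35 x 65 mm; leave alone
- offcut: beech offcut 90 x 150 x 27 mm with two dowels, 47 mm high over them; leave alone
- chisel: hand tool 220 mm long with wooden handle, lying beside the cork mat; leave alone
- pushblock: orange push block 200 x 75 mm with black handle, 87 mm high; leave alone
- block: the brass height block itself, origin at the centre of its underside; leave alone

How it is judged (in metres and radians):
On the way, in this order (a step that is already met when the one before it is completed fails the run):
1. the crank sits fully home and upright on the square shaft (within 3 mm of the shoulder) (horizontal distance between crank_foot and shaft_seat below 0.004 m and z of crank_foot in the frame of shaft_seat below 0.003 m and angle between crank_foot's own z axis and vertical below 0.08 rad), for 0.2 s.
2. with the crank still fitted, the cutter's tip is level with the top of the brass block (within 2.5 mm) (all of step 1 and z of cutter_tip in the frame of block_top between -0.0025 and 0.0025 m), for 0.1 s.
At the end, for the whole second after the job is handed in: the crank stands upright and still on the cork mat, its hub within 35 mm of the mat's centre, let go, and the cutter's tip is level with the top of the brass block within 2.5 mm (horizontal distance between crank_foot and mat_top below 0.035 m and z of crank_foot in the frame of mat_top below 0.003 m and angle between crank's own z axis and vertical below 0.08 rad and linear speed of crank below 0.02 m/s and z of cutter_tip in the frame of block_top between -0.0025 and 0.0025 m); the robot touches nothing.
It fails at once if the crank forced against the lift with more than 35 N (contact force between crank and lift above 35 N).
It fails at once if the gripper pressed on the lift, its shaft or its cutter with more than 3 N (contact force between the fingers and lift above 3 N).
It fails at once if the brass height block moved by more than 10 mm (distance of block from where it was at the start of the episode above 0.01 m).
It fails at once if another thing on the bench moved by more than 25 mm (distance of any of spanner, mallet, glue, tape, offcut, chisel, pushblock from where it was at the start of the episode above 0.025 m).
It also fails if it takes over 72 s, if anything falls off the work surface, if the arm or the gripper's body presses on something with over 40 N, if the wrist force passes 120 N, or if a joint passes its speed limit or range.

## Working session

There is one attempt and no reset: what is moved stays moved. The work goes in short steps, each a Python script; the robot and the scene stay as the last script left them, time stands still between calls to the robot, and variables do not carry over. Pictures are saved under pics/ and viewed, and the job is handed in when it is done.

```bash
mkdir -p pics; python3 - <<'E'
from cell import bot, planner, readout, cams, workorder
import cv2
for n in("top","side"):
    s=cams.snapshot(n); cv2.imwrite(f"pics/{n}0.png",s["img"][:,:,::-1]); print(n,s["intrinsics"],s["eye"],s["attitude"],[k for k in s])
o=readout.get_obs(); print(o)
E
```

```text
top [[509.17813832   0.         280.3290779 ]
 [  0.         509.17813832 218.06039055]
 [  0.           0.           1.        ]] [ 321.97906302   29.84392174 1532.77676511] [ 0.09989975 -0.12159169 -1.59224883] ['img', 'intrinsics', 'eye', 'attitude']
side [[462.78611618   0.         280.70132372]
 [  0.         462.78611618 202.98539005]
 [  0.           0.           1.        ]] [-119.00654603 1155.19814306  900.75684658] [ 0.33620236 -1.29903574 -2.3163769 ] ['img', 'intrinsics', 'eye', 'attitude']
{'clock': 0.1, 'joint_pos': array([ 1.30411799e+00,  2.64726758e-01,  1.60527148e+00,  2.46670789e-06,
        1.27370929e+00, -3.68709478e-02]), 'qd': array([ 0.00067937, -0.0033007 , -0.00196543,  0.00093528, -0.0002544 ,
       -0.00059206]), 'joint_efforts': array([ 2.31002250e-04, -5.16703641e+01, -3.68591559e+01, -1.23556729e-04,
        6.29217029e-03,  2.54541101e-05]), 'tool_pos': array([153.5441883 , 656.54165462, 200.63523051]), 'tool_rot': array([ 2.46050365,  1.95132391, -0.00267832]), 'ft_force': array([-0.2174382 ,  0.44359395,  0.39333934]), 'torque': array([ 0.00054872, -0.02938575,  0.00325958]), 'width': 85.22671377791694}
```

View pics/top0.png

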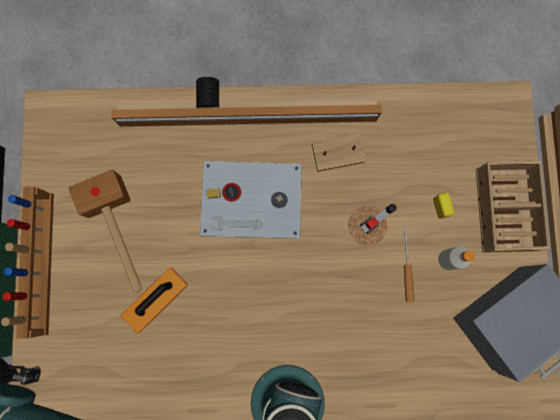

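View pics/side0.png

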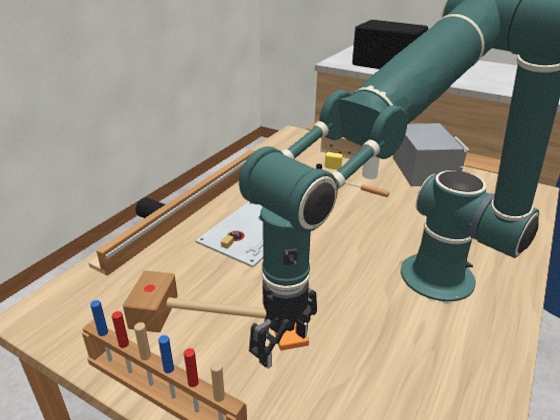

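```bash
cat > h.py <<'E'
from cell import bot, planner, readout, cams, workorder
import cv2, numpy as np
from scipy.spatial.transform import Rotation as R
def proj(s,P):
    c=R.from_rotvec(s["attitude"]).inv().apply(np.atleast_2d(P)-s["eye"]); K=s["intrinsics"]
    return np.c_[K[0,2]+K[0,0]*c[:,0]/-c[:,2],K[1,2]-K[1,1]*c[:,1]/-c[:,2]]
def unp(s,uv,z):
    K=s["intrinsics"]; uv=np.atleast_2d(uv).astype(float)
    d=np.c_[(uv[:,0]-K[0,2])/K[0,0],-(uv[:,1]-K[1,2])/K[1,1],-np.ones(len(uv))]
    d=R.from_rotvec(s["attitude"]).apply(d); t=(z-s["eye"][2])/d[:,2]
    return s["eye"]+d*t[:,None]
def crop(s,name,x0,y0,x1,y1,k):
    im=s["img"][y0:y1,x0:x1,::-1]; im=cv2.resize(im,None,fx=k,fy=k,interpolation=cv2.INTER_CUBIC)
    cv2.imwrite(f"pics/{name}.png",im)
E
python3 - <<'E'
from h import *
import pickle
s=cams.snapshot("top"); pickle.dump(s,open("top0.pkl","wb"))
t=cams.snapshot("side"); pickle.dump(t,open("side0.pkl","wb"))
crop(s,"t_lift",195,155,307,243,7)
crop(s,"t_crank",335,190,415,250,10)
crop(t,"s_lift",190,190,290,265,8)
print(unp(s,[[201,200],[279,199],[368,225],[302,162],[302,237],[201,162],[201,237]],12))
E
```

```text
[[ 597.71641072  244.78112426   12.        ]
 [ 595.35101818    8.71005192   12.        ]
 [ 509.53627109 -257.78692001   12.        ]
 [ 708.88261081  -64.65626092   12.        ]
 [ 477.94801927  -57.45546517   12.        ]
 [ 715.72149702  244.38119941   12.        ]
 [ 485.19709847  245.16245756   12.        ]]
```

View pics/t_lift.png

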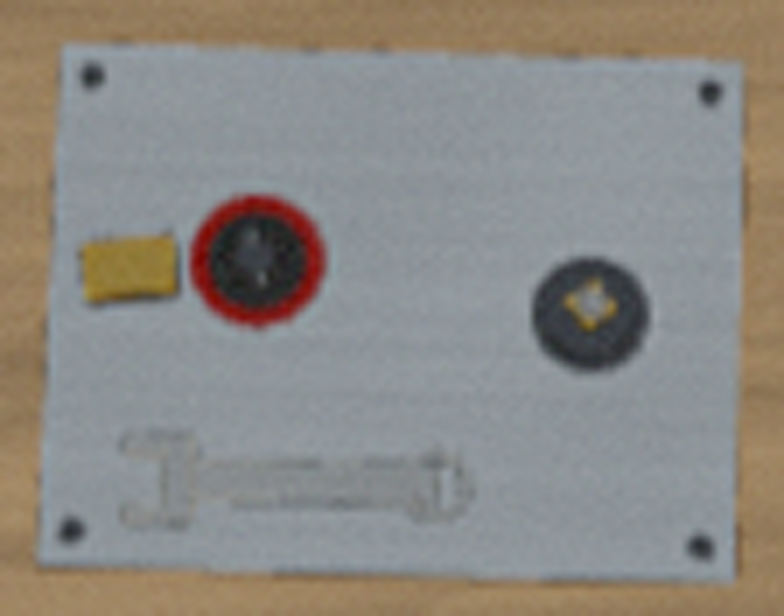

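View pics/t_crank.png

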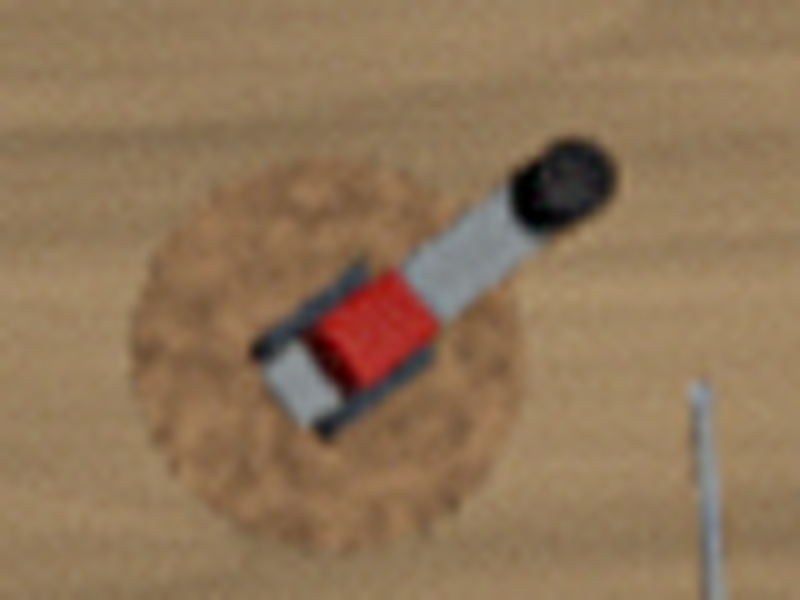

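View pics/s_lift.png

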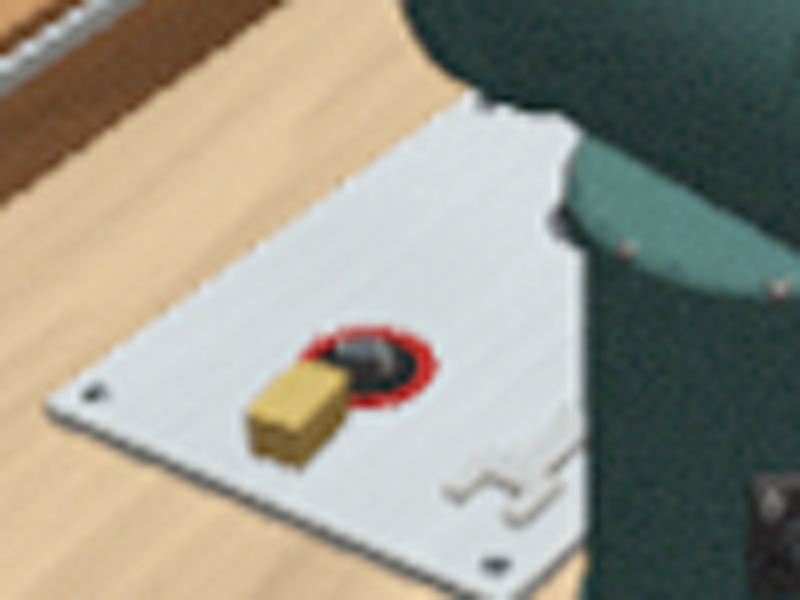

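```bash
python3 - <<'E'
from h import *
import pickle
from scipy.optimize import least_squares
s=pickle.load(open("top0.pkl","rb"))
def px(U,x0,y0,k): U=np.array(U,float); return (U+.5)/k-.5+[x0,y0]
# lift: corners (plate local x fwd,y left), holes unknown symmetric
C=px([[66,44],[742,63],[734,578],[40,564]],195,155,7)
L=np.array([[115,150],[115,-150],[-115,-150],[-115,150]])
def T(p,L,z):
    c,n=np.cos(p[2]),np.sin(p[2]); return np.c_[L@np.array([[c,n],[-n,c]])+p[:2],np.full(len(L),z) if np.isscalar(z) else z]
f=lambda p:(proj(s,T(p,L,12))-C).ravel()
r=least_squares(f,[600,95,0]); p=r.x; print("lift",p,r.fun.round(2))
print("shaft from plate",T(p,np.array([[0,-85.]]),26), "from shoulder", unp(s,px([[590,314]],195,155,7),26),"nose",unp(s,px([[592,303]],195,155,7),47))
print("cutter",T(p,np.array([[20,60.]]),36),"ring",unp(s,px([[258,260]],195,155,7),12))
print("block top",unp(s,px([[129,270]],195,155,7),36))
sq=unp(s,px([[566,305],[592,327],[617,303],[597,280]],195,155,7),40)
print("sq",sq)
d=[sq[0]-sq[2],sq[1]-sq[3]]; print([np.degrees(np.arctan2(v[1],v[0]))for v in d])
# crank, mat
print("mat",unp(s,px([[328,354]],335,190,10),4))
D=px([[577,175],[365,260],[258,352],[435,350],[325,435],[396,272],[440,325]],335,190,10)
CL=np.array([[70,0],[19,19],[-19,19],[19,-19],[-19,-19],[15,12],[15,-12]]); Z=4+np.array([87,27,27,27,27,77,77.])
g=lambda p:(proj(s,T(p,CL,Z))-D).ravel()
r=least_squares(g,[510,-258,-1],loss='soft_l1'); print("crank",r.x,np.degrees(r.x[2]),g(r.x).reshape(-1,2).round(2))
E
```

```text
lift [ 5.97997238e+02  9.31557909e+01 -4.82277650e-02] [-0.73 -0.3   0.67 -0.52  0.49  0.59 -0.42  0.17]
shaft from plate [[593.89946669   8.25462325  26.        ]] from shoulder [[591.53728203   9.36618207  26.        ]] nose [[592.48804794   8.68771882  47.        ]]
cutter [[620.86652739 152.12184549  36.        ]] ring [[621.12574713 152.52222305  12.        ]]
block top [[613.32201906 205.57275818  36.        ]]
sq [[593.15317525  19.66591905  40.        ]
 [583.40559081   8.84569002  40.        ]
 [593.51780538  -2.04580268  40.        ]
 [603.65773631   6.21208566  40.        ]]
[np.float64(90.96214404492873), np.float64(172.59079141869663)]
mat [[ 510.7223975  -257.33231148    4.        ]]
crank [ 508.82018192 -257.81100993   -0.94731487] -54.27714392395454 [[-0.22  0.16]
 [-0.86  0.04]
 [-0.11 -1.55]
 [ 0.08  1.11]
 [ 1.12  0.26]
 [-0.3  -0.93]
 [ 0.49  0.35]]
```

```bash
cat >> h.py <<'E'
def T(p,L,z):
    L=np.atleast_2d(L).astype(float); c,n=np.cos(p[2]),np.sin(p[2]); return np.c_[L@np.array([[c,n],[-n,c]])+p[:2],np.broadcast_to(z,len(L))]
def box(x0,x1,y0,y1): return np.array([[x0,y0],[x1,y0],[x1,y1],[x0,y1]],float)
def circ(x,y,r): a=np.linspace(0,2*np.pi,40); return np.c_[x+r*np.cos(a),y+r*np.sin(a)]
def overlay(s,name,win,k,polys):
    x0,y0,x1,y1=win
    im=cv2.resize(s["img"][y0:y1,x0:x1,::-1],None,fx=k,fy=k,interpolation=cv2.INTER_CUBIC)
    for P in polys:
        q=(proj(s,P)-[x0,y0]+.5)*k-.5
        cv2.polylines(im,[np.round(q).astype(int)],True,(0,255,0),1)
    cv2.imwrite(f"pics/{name}.png",im)
def crankpolys(p,z):
    return [T(p,box(-19,19,-19,19),z+27),T(p,box(-28,80,-11,11),z+37),T(p,box(-15,15,-12,12),z+77),T(p,circ(70,0,12.5),z+87)]
E
python3 - <<'E'
from h import *
import pickle
s=pickle.load(open("top0.pkl","rb"))
p=[508.8,-257.8,-.947]
overlay(s,"o1",(335,190,415,250),10,crankpolys(p,4)+[circ3 for circ3 in [T([510.7,-257.3,0],circ(0,0,60),4)]])
E
```

```text
(no output)
```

View pics/o1.png

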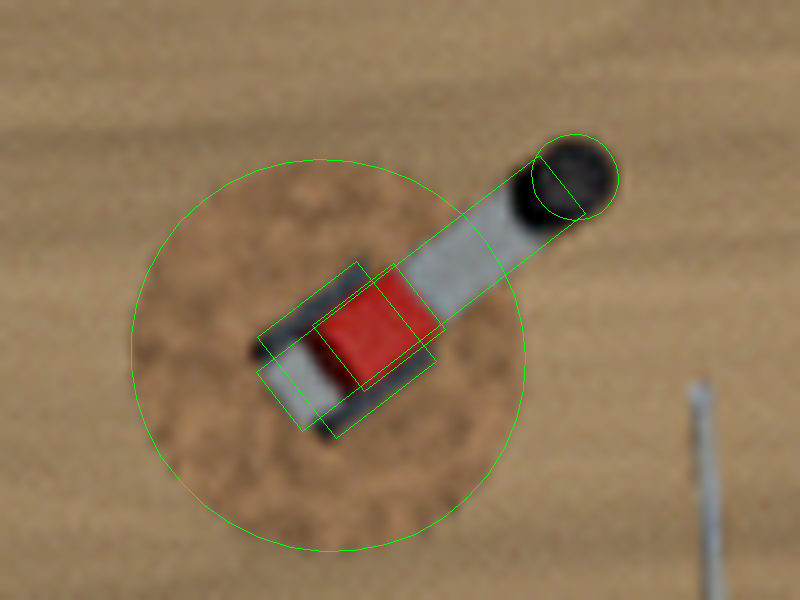

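```bash
cat >> h.py <<'E'
def down(psi): return (R.from_euler('z',psi)*R.from_euler('x',np.pi)).as_rotvec()
E
python3 - <<'E'
from h import *
for nm,pos in (("crank",[508.8,-257.8,120]),("shaft",[593,9,110])):
  for d in range(-180,180,15):
    j=planner.ik(pos,down(np.radians(d)))
    print(nm,d,None if j is None else j.round(2))
E
```

```text
crank -180 None
crank -165 [-0.51  0.13  1.92 -0.    1.09  2.37]
crank -150 [-0.51  0.13  1.92 -0.    1.09  2.11]
crank -135 [-0.51  0.13  1.92 -0.    1.09  1.84]
crank -120 [-0.51  0.13  1.92 -0.    1.09  1.58]
crank -105 [-0.51  0.13  1.92 -0.    1.09  1.32]
crank -90 [-0.51  0.13  1.92 -0.    1.09  1.06]
crank -75 [-0.51  0.13  1.92 -0.    1.09  0.8 ]
crank -60 [-0.51  0.13  1.92 -0.    1.09  0.53]
crank -45 [-0.51  0.13  1.92 -0.    1.09  0.27]
crank -30 [-0.51  0.13  1.92 -0.    1.09  0.01]
crank -15 [-0.51  0.13  1.92 -0.    1.09 -0.25]
crank 0 [-0.51  0.13  1.92 -0.    1.09 -0.51]
crank 15 [-0.51  0.13  1.92 -0.    1.09 -0.77]
crank 30 [-0.51  0.13  1.92 -0.    1.09 -1.04]
crank 45 [-0.51  0.13  1.92 -0.    1.09 -1.3 ]
crank 60 [-0.51  0.13  1.92 -0.    1.09 -1.56]
crank 75 [-0.51  0.13  1.92 -0.    1.09 -1.82]
crank 90 [-0.51  0.13  1.92  0.    1.09 -2.08]
crank 105 [-0.51  0.13  1.92  0.    1.09 -2.35]
crank 120 None
crank 135 None
crank 150 None
crank 165 None
shaft -180 None
shaft -165 None
shaft -150 None
shaft -135 [-0.03  0.18  1.88  0.    1.08  2.33]
shaft -120 [-0.03 
[... 169 characters left out ...]
 1.28]
shaft -60 [-0.03  0.18  1.88 -0.    1.08  1.02]
shaft -45 [-0.03  0.18  1.88 -0.    1.08  0.76]
shaft -30 [-0.03  0.18  1.88 -0.    1.08  0.5 ]
shaft -15 [-0.03  0.18  1.88 -0.    1.08  0.23]
shaft 0 [-0.03  0.18  1.88 -0.    1.08 -0.03]
shaft 15 [-0.03  0.18  1.88 -0.    1.08 -0.29]
shaft 30 [-0.03  0.18  1.88 -0.    1.08 -0.55]
shaft 45 [-0.03  0.18  1.88 -0.    1.08 -0.81]
shaft 60 [-0.03  0.18  1.88 -0.    1.08 -1.07]
shaft 75 [-0.03  0.18  1.88 -0.    1.08 -1.34]
shaft 90 [-0.03  0.18  1.88 -0.    1.08 -1.6 ]
shaft 105 [-0.03  0.18  1.88 -0.    1.08 -1.86]
shaft 120 [-0.03  0.18  1.88  0.    1.08 -2.12]
shaft 135 [-0.03  0.18  1.88  0.    1.08 -2.38]
shaft 150 None
shaft 165 None
```

```bash
python3 - <<'E'
from h import *
import pickle
psi=np.pi/2-.947
bot.goto([508.8,-257.8,140],down(psi))
t=cams.snapshot("side"); pickle.dump(t,open("side1.pkl","wb")); crop(t,"s1",190,170,310,260,6)
cv2.imwrite("pics/s1f.png",t["img"][:,:,::-1])
bot.move_straight([508.8,-257.8,44],feed=80)
o=readout.get_obs(); print(o["clock"],o["tool_pos"],o["ft_force"])
bot.grip(0)
o=readout.get_obs(); print(o["clock"],o["tool_pos"],o["ft_force"],o["torque"],o["width"])
s=cams.snapshot("top"); pickle.dump(s,open("top1.pkl","wb")); crop(s,"t1",335,190,415,250,10)
E
```

```text
5.025 [ 509.42723558 -258.13238673   44.74228788] [-0.55091919  0.38599915 -0.09314961]
5.6167 [ 509.17056278 -257.80454191   44.42785625] [-0.95747367  0.72482017  2.47113477] [0.16499546 0.03486929 0.04487729] 22.04472267940336
```

View pics/s1f.png

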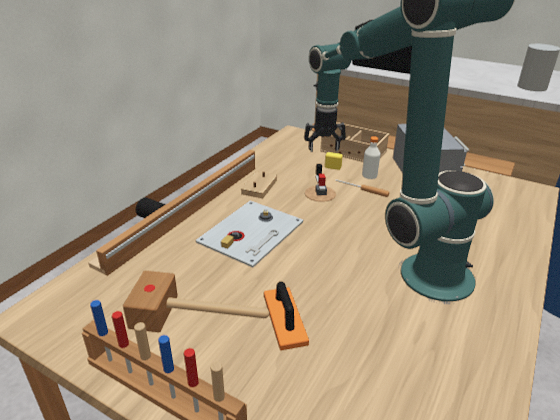

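View pics/s1.png

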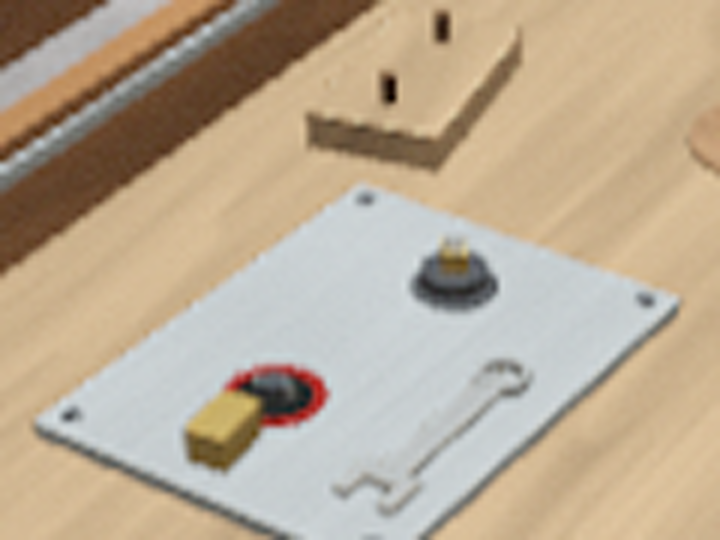

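View pics/t1.png

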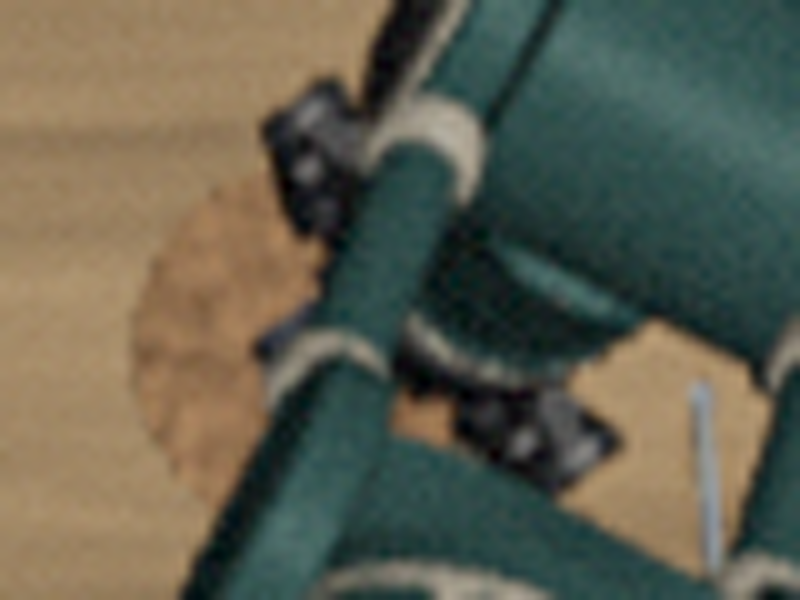

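```bash
python3 - <<'E'
from h import *
import pickle
bot.move_straight([508.8,-257.8,150],feed=120)
bot.hold(.3)
o=readout.get_obs(); print(o["clock"],o["tool_pos"],o["ft_force"],o["torque"],o["width"])
s=cams.snapshot("side"); pickle.dump(s,open("side2.pkl","wb")); crop(s,"s2",260,90,380,180,6)
E
```

```text
7.0 [ 508.45360388 -257.61173385  149.27520177] [ 6.15976372e-01  3.75798044e-07 -4.19294928e+00] [0.00204363 0.00194025 0.04367274] 21.99882472455532
```

View pics/s2.png

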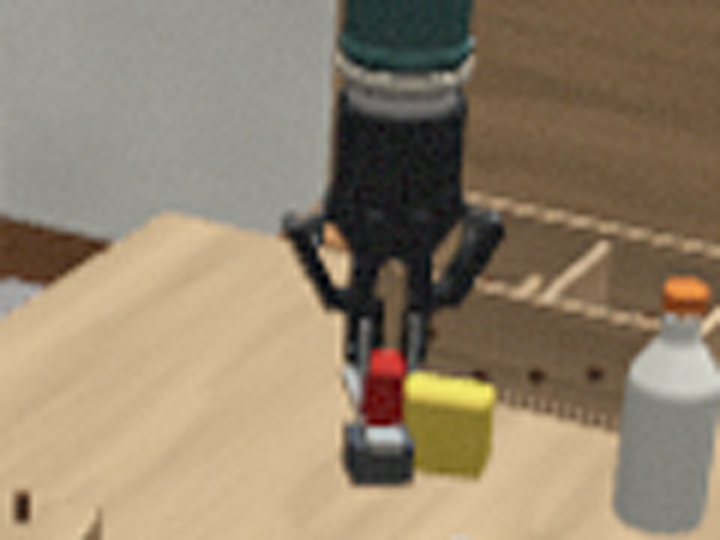

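```bash
python3 - <<'E'
from h import *
import pickle
s=pickle.load(open("side2.pkl","rb"))
P=np.array([508.45,-257.6,149.3]);a=-.947
pc=[508.45,-257.6,a]
z=149.3-40
jaw=np.array([np.cos(a+np.pi/2),np.sin(a+np.pi/2),0])
tip=[np.array([P+jaw*12,P-jaw*12])]
overlay(s,"o2",(270,130,370,205),8,[T(pc,box(-19,19,-19,19),z),T(pc,box(-28,80,-11,11),z+37),T(pc,box(-15,15,-12,12),z+77),T(pc,circ(70,0,12.5),z+87)]+tip)
E
```

```text
(no output)
```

View pics/o2.png

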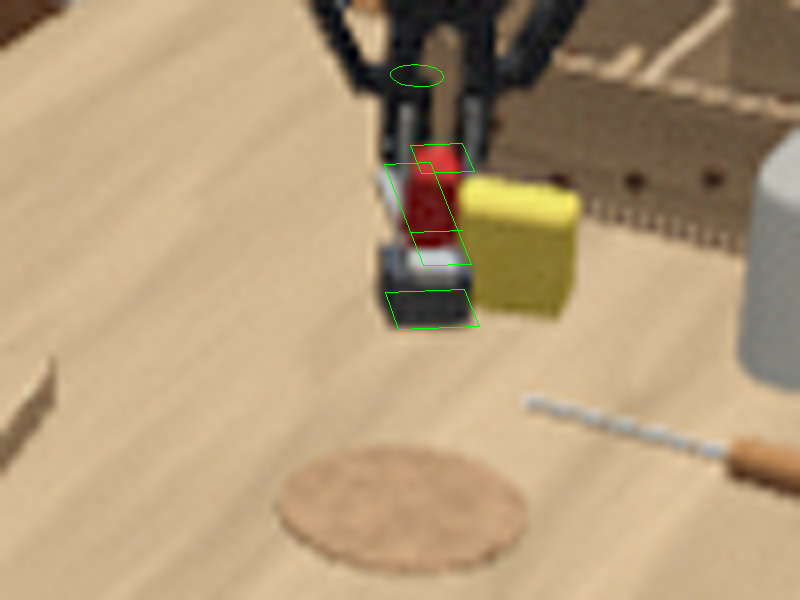

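```bash
python3 - <<'E'
from h import *
import pickle
s=pickle.load(open("side2.pkl","rb"))
im=s["img"][130:180,300:350,::-1]
im=cv2.convertScaleAbs(im,alpha=2.0,beta=20)
cv2.imwrite("pics/z2.png",cv2.resize(im,None,fx=11,fy=11,interpolation=cv2.INTER_NEAREST))
E
```

```text
(no output)
```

View pics/z2.png

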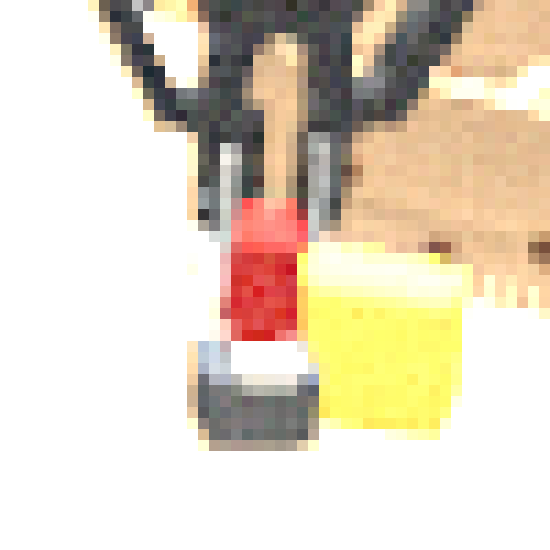

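```bash
python3 - <<'E'
from h import *
import pickle
for f,P in (("side0",[153.5,656.5,200.6]),("side1",[508.8,-257.8,140])):
    s=pickle.load(open(f+".pkl","rb")); P=np.array(P)
    print(f,proj(s,[P,P+[0,0,13],P+[0,0,73]]))
s=pickle.load(open("side0.pkl","rb"))
q=proj(s,[153.5,656.5,200.6])[0].astype(int)
crop(s,"z0",230,270,340,370,6)
s=pickle.load(open("side1.pkl","rb"))
crop(s,"z1",285,90,365,200,6)
E
```

```text
side0 [[284.68098776 365.40171271]
 [284.79591373 360.64302884]
 [285.35131654 337.64573339]]
side1 [[323.93765293 160.69867774]
 [324.15181939 157.51905142]
 [325.16292079 142.50771581]]
```

View pics/z0.png

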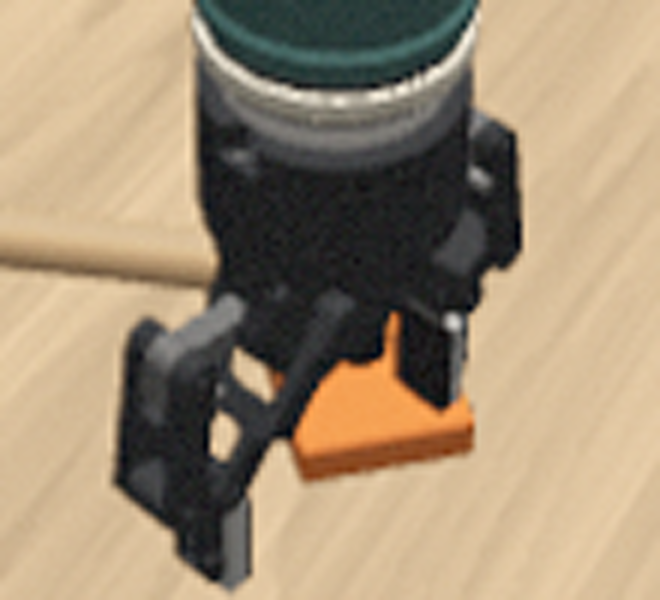

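View pics/z1.png

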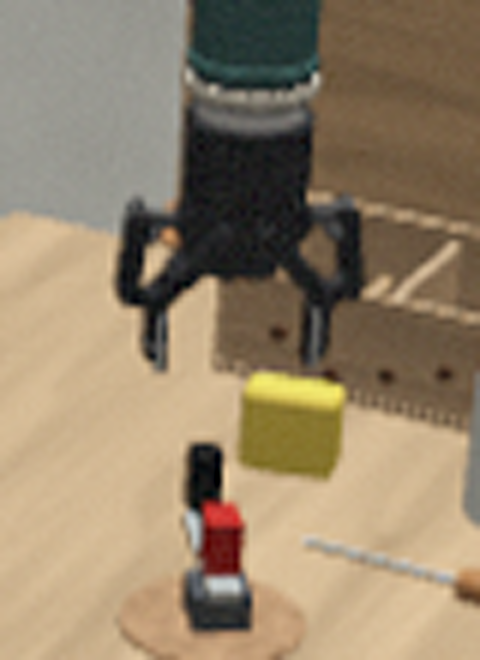

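```bash
python3 - <<'E'
from h import *
import pickle
bot.move_straight([508.8,-257.8,44.3],feed=120)
bot.grip(85)
bot.move_straight([508.8,-257.8,24],feed=80)
o=readout.get_obs(); print(o["clock"],o["tool_pos"],o["ft_force"])
bot.grip(0)
o=readout.get_obs(); print(o["clock"],o["tool_pos"],o["ft_force"],o["torque"],o["width"])
s=cams.snapshot("side"); pickle.dump(s,open("side3.pkl","wb"));
im=cv2.convertScaleAbs(s["img"][130:210,290:370,::-1],alpha=1.8,beta=10)
cv2.imwrite("pics/z3.png",cv2.resize(im,None,fx=7,fy=7,interpolation=cv2.INTER_NEAREST))
E
```

```text
9.1167 [ 507.68671929 -257.19498658   22.58562854] [ 0.41805874  0.10302702 -0.19988698]
9.7 [ 509.26618192 -257.92534541   24.48211823] [0.01705808 1.87496045 1.70298214] [ 0.05976599 -0.0794127  -0.03550208] 23.179893925586757
```

View pics/z3.png

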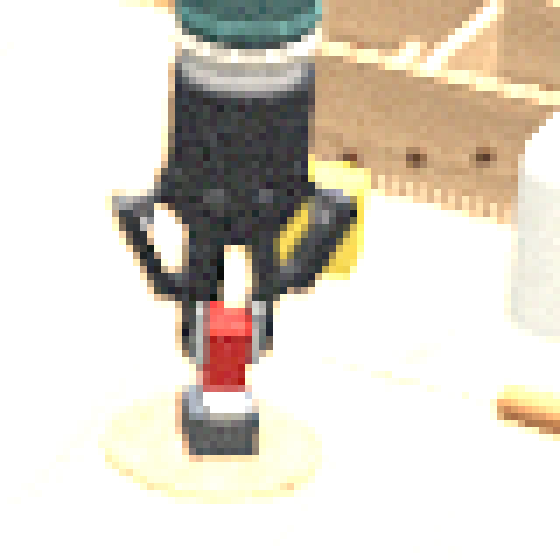

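```bash
python3 - <<'E'
from h import *
import pickle
s=pickle.load(open("top0.pkl","rb"))
def sh(p): return [T(p,circ(0,0,20),26),T(p,box(-7.25,7.25,-7.25,7.25),41),T(p,circ(0,0,3.5),47)]
overlay(s,"o3",(262,182,298,216),16,sh([592.5,8.8,np.radians(42)]))
t=pickle.load(open("side1.pkl","rb"))
overlay(t,"o4",(245,195,285,225),16,sh([592.5,8.8,np.radians(42)]))
E
```

```text
(no output)
```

View pics/o3.png

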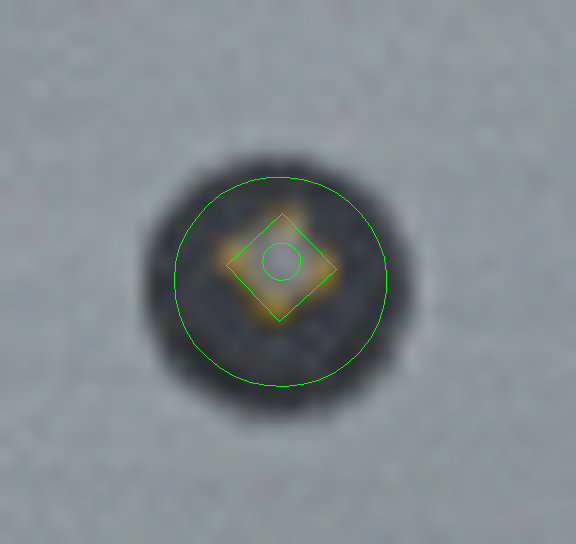

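View pics/o4.png

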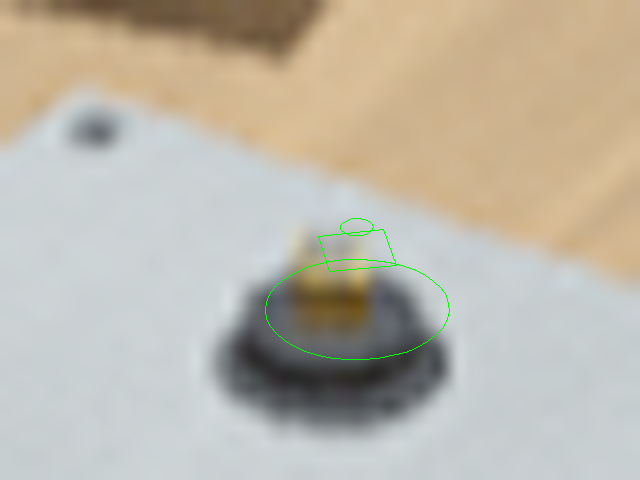

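```bash
python3 - <<'E'
from h import *
import pickle
t=pickle.load(open("side1.pkl","rb"))
p=[598,93.16,-.0482]
overlay(t,"o5",(190,170,310,270),6,[T(p,box(-115,115,-150,150),12),T(p,circ(0,-85,20),26),T(p,circ(20,60,20),12),T(p,circ(20,60,8.5),36),T([510.7,-257.3,0],circ(0,0,60),4)])
s=pickle.load(open("top0.pkl","rb"))
overlay(s,"o6",(195,155,307,243),7,[T(p,box(-115,115,-150,150),12),T(p,circ(0,-85,20),26),T(p,circ(20,60,20),12),T(p,circ(20,60,8.5),36)])
E
```

```text
(no output)
```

View pics/o5.png

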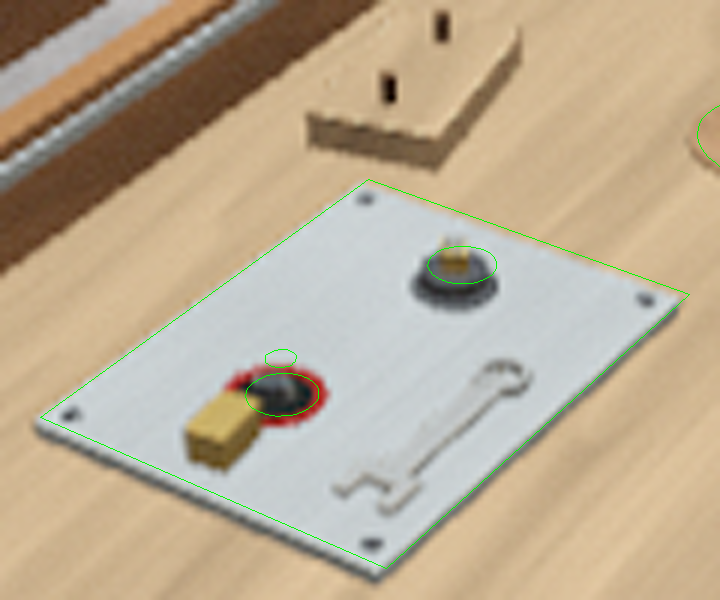

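View pics/o6.png

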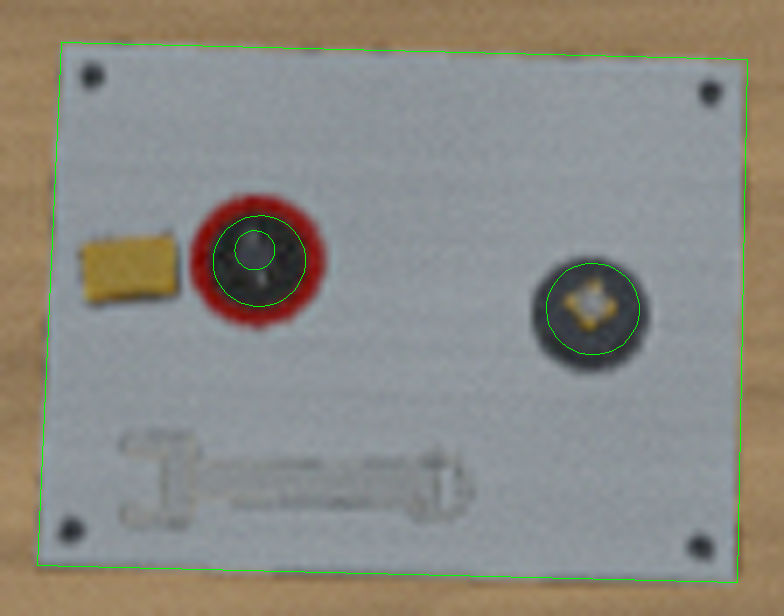

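```bash
python3 - <<'E'
from h import *
import pickle
s=pickle.load(open("top0.pkl","rb"))
print(unp(s,[[(279+.5)/16-.5+262,(264+.5)/16-.5+182]],38.5))
bot.move_straight([508.8,-257.8,130],feed=150)
bot.hold(.2)
o=readout.get_obs(); print(o["clock"],o["tool_pos"],o["ft_force"],o["torque"],o["width"])
psi=np.radians(34+90)
bot.goto([593.2,9.2,105],down(psi)); bot.hold(.3)
o=readout.get_obs(); print(o["clock"],o["joint_pos"],o["tool_pos"],R.from_rotvec(o["tool_rot"]).as_matrix()[:,2],o["ft_force"],o["torque"],o["width"])
s=cams.snapshot("side"); pickle.dump(s,open("side4.pkl","wb")); crop(s,"s4",230,150,310,230,8)
s=cams.snapshot("top"); pickle.dump(s,open("top4.pkl","wb")); crop(s,"t4",240,170,320,230,10)
E
```

```text
[[593.52060316   9.09864371  38.5       ]]
10.8083 [ 507.76644516 -257.24203394  128.35087276] [ 0.20607136  1.67615087 -4.11854724] [ 0.00695839 -0.00808254  0.02491788] 23.189941051137396
12.1917 [-2.82101787e-02  1.89252228e-01  1.88096575e+00 -1.13195466e-04
  1.07105827e+00 -2.19044023e+00] [593.27816504   8.13150623 105.16603308] [ 3.13485742e-04 -1.08237960e-04 -9.99999945e-01] [-0.08844274  0.7162087  -4.19654804] [0.00366515 0.06633494 0.04979138] 23.070006363418383
```

View pics/s4.png

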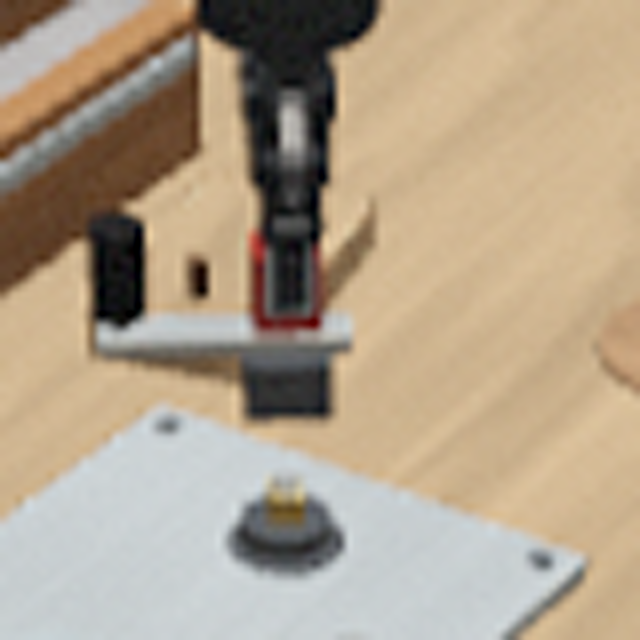

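View pics/t4.png

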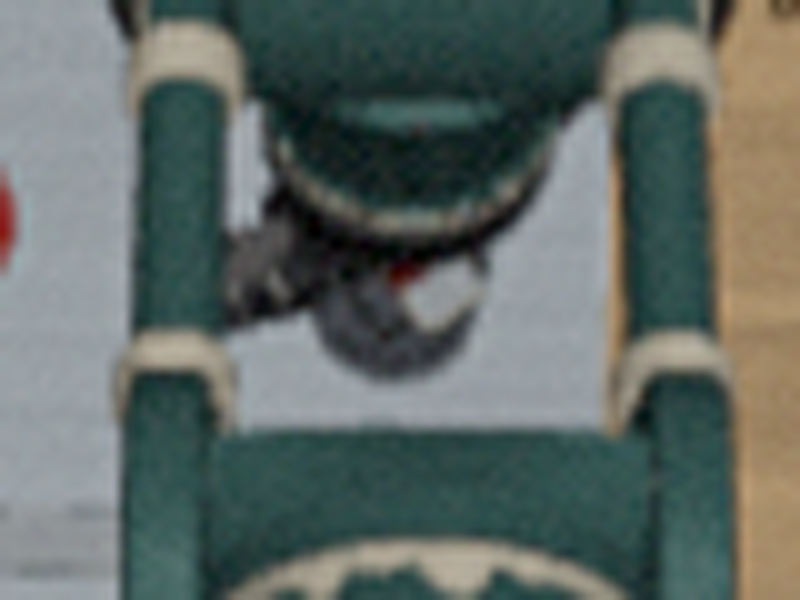

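```bash
cat >> h.py <<'E'
def rd(tag="",n=4):
    f=[];t=[];p=[]
    for i in range(n):
        o=readout.get_obs(); f.append(o["ft_force"]);t.append(o["torque"]);p.append(o["tool_pos"])
        if i<n-1: bot.hold(.02)
    f,t,p=[np.mean(a,0) for a in (f,t,p)]
    m=R.from_rotvec(o["tool_rot"]).as_matrix()
    print(tag,"t%.2f"%o["clock"],"p",p.round(2),"psi %.1f"%np.degrees(np.arctan2(m[1,0],m[0,0])),"F",f.round(2),"M",t.round(3),"w%.1f"%o["width"]); return f,t,p
E
python3 - <<'E'
from h import *
for i in range(3): print(readout.get_obs()["tool_pos"],readout.get_obs()["clock"])
rd("a")
x,y=593.4,9.2
for z in (72,68,65,63,61):
    bot.move_straight([x,y,z],feed=60); f,t,p=rd(z)
    if abs(f[2])>6 or np.hypot(f[0],f[1])>5: break
E
```

```text
[593.21745695   8.48477662 105.08303215] 12.2917
[593.21745695   8.48477662 105.08303215] 12.2917
[593.21745695   8.48477662 105.08303215] 12.2917
a t12.34 p [593.22   8.57 105.1 ] psi 123.9 F [ 0.11 -0.21 -3.55] M [-0.004  0.037  0.028] w23.2
72 t13.09 p [593.6    9.23  72.03] psi 124.0 F [-0.06 -0.16 -3.35] M [-0.01   0.045  0.005] w23.2
68 t13.39 p [593.32   9.21  67.99] psi 124.0 F [-0.29  0.06 -4.01] M [-0.017  0.043  0.021] w23.1
65 t13.69 p [593.17   9.21  64.77] psi 124.0 F [-0.32  0.03 -3.58] M [-0.048  0.011 -0.023] w23.1
63 t13.99 p [593.27   9.2   62.84] psi 124.0 F [-0.04  0.32 -3.54] M [-0.017 -0.001  0.003] w23.0
61 t14.29 p [593.24   9.2   60.81] psi 124.0 F [ 0.59 -0.09 -3.86] M [-0.003  0.03  -0.006] w23.1
```

```bash
python3 - <<'E'
from h import *
x,y=593.4,9.2
for z in (59.5,58,56.5,55,53.5):
    bot.move_straight([x,y,z],feed=40); f,t,p=rd(z)
    if f[2]>2.5 or np.hypot(f[0],f[1])>4: break
s=cams.snapshot("side"); crop(s,"s5",230,150,310,230,8)
E
```

```text
59.5 t14.59 p [593.3    9.19  59.39] psi 124.0 F [ 0.67  0.04 -3.78] M [-0.029  0.003  0.033] w23.4
58 t14.89 p [593.26   9.19  57.87] psi 124.0 F [ 0.11 -0.02 -3.58] M [-0.014  0.015 -0.011] w23.1
56.5 t15.19 p [593.27   9.2   56.36] psi 124.0 F [ 0.23  0.29 -3.59] M [-0.036  0.029 -0.012] w22.9
55 t15.49 p [593.27   9.2   54.86] psi 124.0 F [ 0.04 -0.11 -3.53] M [-0.043  0.016 -0.04 ] w23.2
53.5 t15.79 p [593.29   9.2   53.36] psi 124.0 F [-0.18 -0.24 -3.76] M [0.    0.026 0.037] w23.1
```

View pics/s5.png

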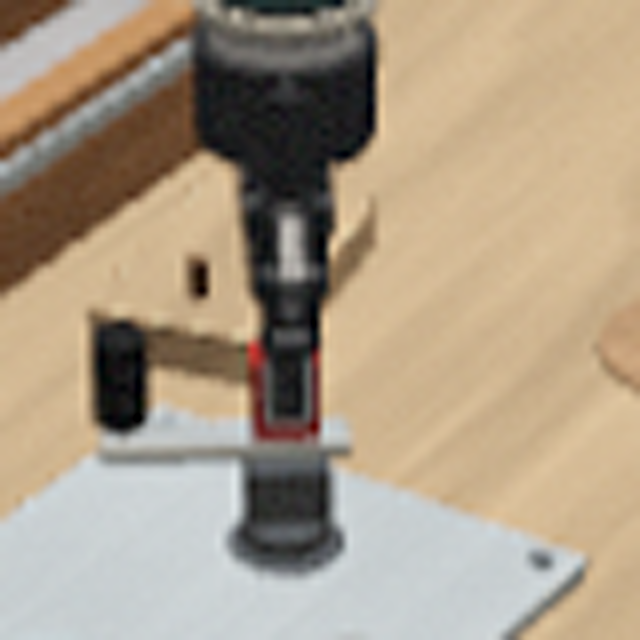

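```bash
python3 - <<'E'
from h import *
x,y=593.4,9.2
for z in (50,48,47,46,45,44):
    bot.move_straight([x,y,z],feed=40); f,t,p=rd(z)
    if f[2]>3 or np.hypot(f[0],f[1])>4: break
s=cams.snapshot("side"); crop(s,"s6",190,150,310,240,6)
import pickle; pickle.dump(s,open("side6.pkl","wb"))
E
```

```text
50 t16.14 p [593.13   9.21  49.66] psi 124.0 F [ 0.11  0.04 -3.56] M [-0.013  0.009  0.008] w23.0
48 t16.44 p [593.26   9.2   47.84] psi 124.0 F [ 0.21  0.33 -4.09] M [-0.032 -0.007  0.034] w22.8
47 t16.74 p [593.36   9.2   46.96] psi 124.0 F [ 0.18 -0.12 -3.55] M [-0.014  0.001  0.021] w22.7
46 t17.04 p [593.66   9.2   46.42] psi 124.0 F [-0.1  0.5 -0.8] M [-0.014  0.132  0.025] w22.9
45 t17.34 p [593.65   9.21  45.21] psi 124.0 F [ 0.17 -0.31 -0.27] M [-0.012  0.071 -0.021] w23.2
44 t17.64 p [593.63   9.2   44.12] psi 124.0 F [-0.44 -0.06 -0.48] M [-0.006  0.015 -0.013] w23.3
```

View pics/s6.png

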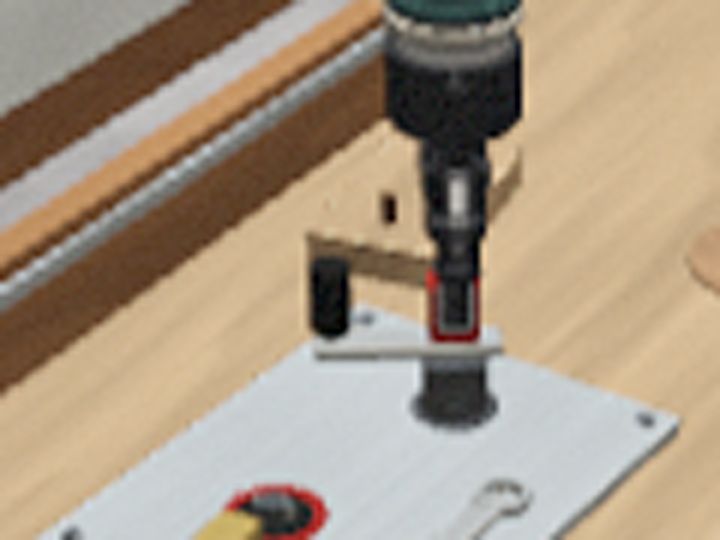

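```bash
cat >> h.py <<'E'
import pickle
def wind(dq,step=.4):
    n=int(np.ceil(abs(dq)/step))
    for i in range(n):
        j=np.array(readout.get_obs()["joint_pos"]) if False else None
E
python3 - <<'E'
from h import *
x,y=593.4,9.2
psi=124.
fr=[]
for k in range(5):
    psi-=18
    j=planner.ik([x,y,44],down(np.radians(psi)))
    bot.movej(j); f,t,p=rd(psi,2)
    if abs(f[2])>8 or np.hypot(f[0],f[1])>8: print("STOP");break
for i in range(3): fr.append(cams.snapshot("side"))
pickle.dump(fr,open("side7.pkl","wb")); crop(fr[0],"s7",190,150,310,240,6)
E
```

```text
106.0 t18.11 p [593.37   9.4   44.  ] psi 106.2 F [-0.05  0.78  0.1 ] M [0.165 0.1   0.009] w22.7
88.0 t18.52 p [593.26   9.51  43.96] psi 88.3 F [-0.76  2.13 -0.04] M [ 0.404  0.18  -0.001] w22.6
70.0 t18.94 p [593.25   9.6   43.94] psi 70.3 F [-0.86  3.79 -0.13] M [0.687 0.207 0.003] w23.1
52.0 t19.36 p [593.3    9.67  43.94] psi 52.3 F [-0.77  4.97 -0.05] M [ 1.04   0.2   -0.013] w23.1
34.0 t19.77 p [593.35   9.77  43.98] psi 34.2 F [-0.91  5.8  -0.71] M [ 1.13   0.244 -0.   ] w23.2
```

View pics/s7.png

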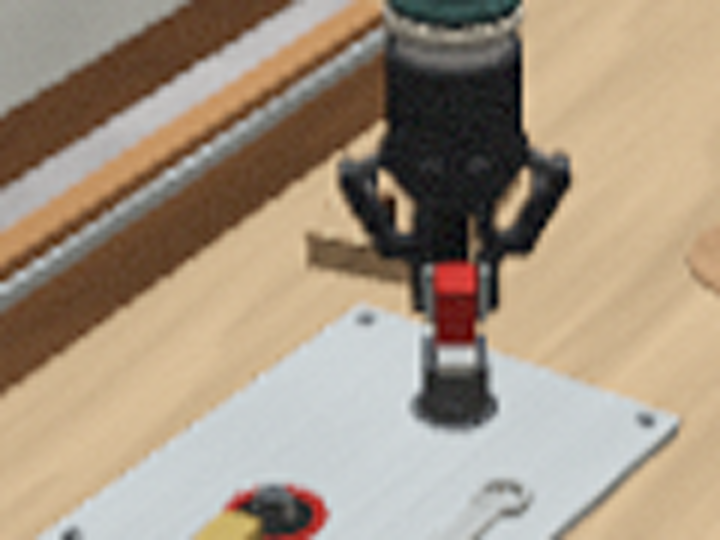

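```bash
python3 - <<'E'
from h import *
from scipy.optimize import least_squares
x,y,psi=593.6,10.2,34
bot.move_straight([x,y,44],feed=20); rd("shift")
# side camera correction via plate corners+holes seen in side1
t=pickle.load(open("side1.pkl","rb"))
p=[598,93.16,-.0482]
C=(np.array([[365,182],[682,300],[378,574],[35,424]])+.5)/6-.5+[190,170]
P=T(p,np.array([[115,150],[115,-150],[-115,-150],[-115,150]])[[1,2,3,0]],12)
for o in range(4):
    pass
pr=proj(t,P); print("pred",pr.round(1)); print("obs",C.round(1))
fr=pickle.load(open("side7.pkl","rb"))
a=t["img"].astype(float); b=np.mean([f["img"] for f in fr],0)
w=(222,222,252,246)
def big(i): return cv2.resize(np.clip(i[w[1]:w[3],w[0]:w[2],::-1],0,255).astype(np.uint8),None,fx=12,fy=12,interpolation=cv2.INTER_CUBIC)
cv2.imwrite("pics/cmp7.png",cv2.convertScaleAbs(np.hstack([big(a),big(b)]),alpha=1.3,beta=20))
E
```

```text
shift t20.23 p [593.42   9.99  43.91] psi 34.1 F [-1.3   3.    0.16] M [0.572 0.348 0.031] w23.1
pred [[250.9 199.4]
 [304.5 218.6]
 [253.9 264.3]
 [196.2 239.2]]
obs [[250.4 199.9]
 [303.2 219.6]
 [252.6 265.2]
 [195.4 240.2]]
```

View pics/cmp7.png

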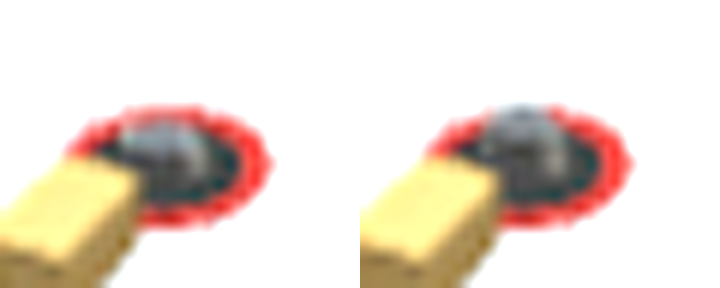

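```bash
python3 - <<'E'
from h import *
t=pickle.load(open("side1.pkl","rb"))
fr=pickle.load(open("side7.pkl","rb"))
a=t["img"].astype(float); b=np.mean([f["img"] for f in fr],0)
w=(222,218,252,246);k=12;p=[598,93.16,-.0482]; sh=np.array([-1.0,.88])
q=proj(t,T(p,[[20,60]],np.array([12.])));
print("z12,36",proj(t,T(p,[[20,60],[20,60]],np.array([12.,36])))+sh)
# check ring: red annulus centroid
for nm,i in (("a",a),("b",b)):
    red=(i[...,0]>120)&(i[...,1]<90)&(i[...,2]<90); red[:218]=0;red[246:]=0;red[:,:222]=0;red[:,256:]=0
    ys,xs=np.nonzero(red); print(nm,xs.min(),xs.max(),ys.min(),ys.max())
def big(i,zs):
    im=cv2.resize(np.clip(i[w[1]:w[3],w[0]:w[2],::-1]*1.3+20,0,255).astype(np.uint8),None,fx=k,fy=k,interpolation=cv2.INTER_CUBIC)
    for z,c in zs:
        for Q in ([circ(20,60,8.5)] ):
            u=(proj(t,T(p,Q,z))+sh-[w[0],w[1]]+.5)*k-.5; cv2.polylines(im,[np.round(u).astype(int)],True,c,1)
    for r in (16,28):
        pass
    u=(proj(t,T(p,circ(20,60,29),12))+sh-[w[0],w[1]]+.5)*k-.5; cv2.polylines(im,[np.round(u).astype(int)],True,(255,0,0),1)
    return im
cv2.imwrite("pics/cmp8.png",np.hstack([big(a,[(24,(0,255,0)),(36,(0,0,0))]),big(b,[(28.6,(0,255,0)),(36,(0,0,0))])]))
E
```

```text
z12,36 [[235.57677142 236.13168366]
 [235.29420435 230.12758587]]
a 228 243 231 240
b 228 243 231 240
```

View pics/cmp8.png

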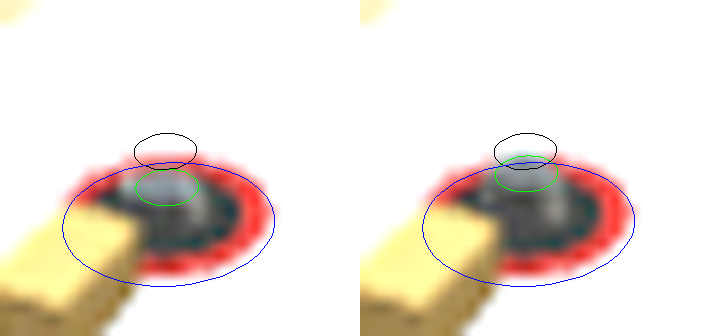

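```bash
python3 - <<'E'
from h import *
t=pickle.load(open("side1.pkl","rb")); s=pickle.load(open("top0.pkl","rb"))
sh=np.array([-1.0,.88]); p=[598,93.16,-.0482]; pb=[613.3,205.6,0.04]
def ov(c,i,w,k,polys,sh,name):
    im=cv2.resize(np.clip(i[w[1]:w[3],w[0]:w[2],::-1]*1.1,0,255).astype(np.uint8),None,fx=k,fy=k,interpolation=cv2.INTER_CUBIC)
    for P,col in polys:
        u=(proj(c,P)+sh-[w[0],w[1]]+.5)*k-.5; cv2.polylines(im,[np.round(u*8).astype(int)],True,col,1,cv2.LINE_AA,3)
    cv2.imwrite(f"pics/{name}.png",im)
B=box(-12.5,12.5,-20,20)
hole=lambda x,y:(T(p,circ(x,y,4),12),(0,255,0))
polys=[(T(pb,B,36),(0,255,0)),(T(pb,B,12),(255,0,0)),(T(p,circ(20,60,28),12),(255,0,0)),(T(p,circ(20,60,20),12),(0,255,0)),(T(p,box(-115,115,-150,150),12),(0,255,0)),(T(p,box(-115,115,-150,150),0),(0,255,255))]
ov(t,t["img"],(190,195,260,255),11,polys,sh,"o8")
ov(s,s["img"],(195,170,260,220),12,polys,0,"o9")
E
```

```text
(no output)
```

View pics/o8.png

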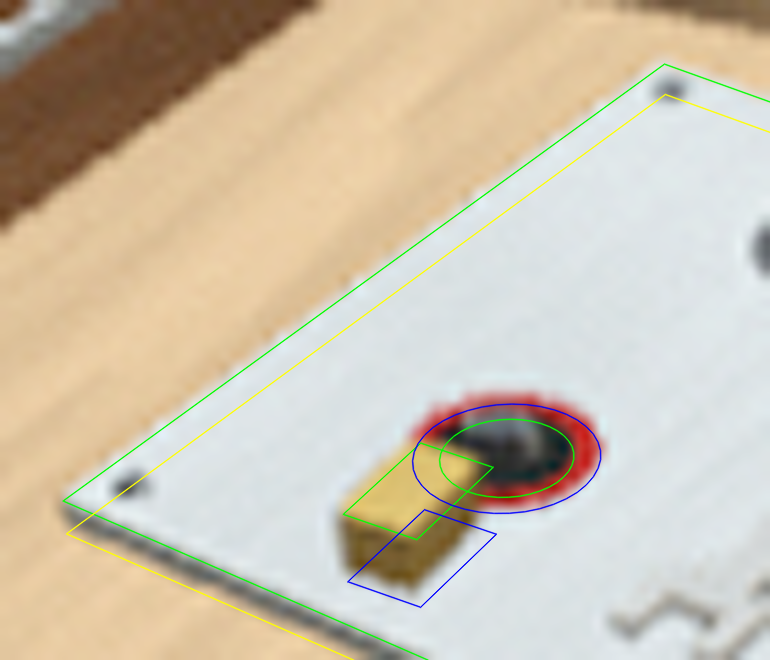

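View pics/o9.png

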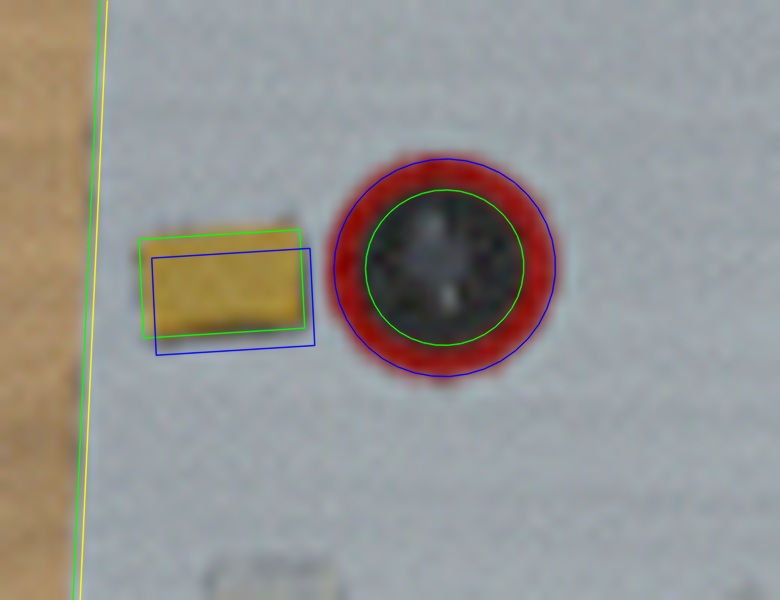

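```bash
python3 - <<'E'
from h import *
t=pickle.load(open("side1.pkl","rb")); fr=pickle.load(open("side7.pkl","rb"))
i=np.mean([f["img"] for f in fr]+[fr[0]["img"]],0)
w=(216,222,252,252)
im=np.clip(i[w[1]:w[3],w[0]:w[2],::-1]*1.0+10,0,255).astype(np.uint8)
im=cv2.resize(im,None,fx=20,fy=20,interpolation=cv2.INTER_NEAREST)
for r in range(0,30,5): cv2.putText(im,str(222+r),(0,r*20+12),0,.4,(0,0,255),1)
for c in range(0,36,5): cv2.putText(im,str(216+c),(c*20,595),0,.4,(255,0,0),1)
cv2.imwrite("pics/n1.png",im)
E
```

```text
(no output)
```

View pics/n1.png

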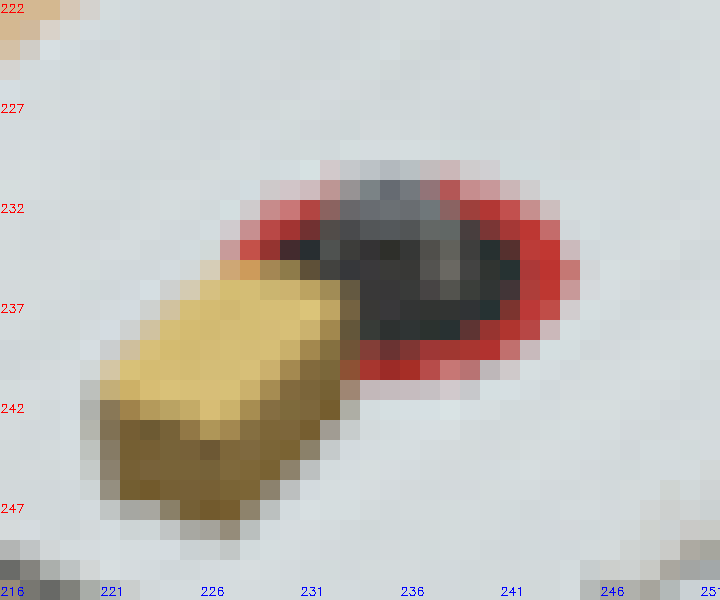

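```bash
python3 - <<'E'
from h import *
x,y,psi=593.6,10.2,34.
f=np.array([-1.3,3.,0])
fr=[]
for k in range(5):
    psi-=18; x+=.15*f[0]; y+=.15*f[1]
    j=planner.ik([x,y,44],down(np.radians(psi)))
    bot.movej(j); f,t,p=rd("%.1f %.2f %.2f"%(psi,x,y),2)
    if abs(f[2])>8 or np.hypot(f[0],f[1])>9: print("STOP");break
for i in range(5): fr.append(cams.snapshot("side"))
pickle.dump(fr,open("side9.pkl","wb"))
i=np.mean([f["img"] for f in fr],0)
w=(216,222,252,252)
im=np.clip(i[w[1]:w[3],w[0]:w[2],::-1]*1.0+10,0,255).astype(np.uint8)
im=cv2.resize(im,None,fx=20,fy=20,interpolation=cv2.INTER_NEAREST)
for r in range(0,30,5): cv2.putText(im,str(222+r),(0,r*20+12),0,.4,(0,0,255),1)
for c in range(0,36,5): cv2.putText(im,str(216+c),(c*20,595),0,.4,(255,0,0),1)
cv2.imwrite("pics/n2.png",im)
t=fr[0]
for pb in ([613.3,205.6,.04],[614.3,205.8,.04]): print(proj(t,T(pb,np.r_[box(-12.5,12.5,-20,20),[[0,0]]],36)).round(2).tolist())
E
```

```text
16.0 593.40 10.65 t20.64 p [593.47  10.32  44.02] psi 16.2 F [-1.35  1.46 -0.44] M [ 0.325  0.269 -0.04 ] w23.2
-2.0 593.20 10.87 t21.06 p [593.6   10.55  44.17] psi -1.7 F [-0.55  0.62  0.05] M [ 0.224  0.094 -0.031] w23.0
-20.0 593.12 10.96 t21.48 p [593.74  10.69  44.26] psi -19.7 F [ 1.55  0.08 -0.4 ] M [ 0.055 -0.164 -0.017] w23.1
-38.0 593.35 10.97 t21.89 p [593.92  10.7   44.24] psi -37.7 F [ 1.   -0.22 -0.25] M [-0.097 -0.335 -0.013] w23.3
-56.0 593.50 10.94 t22.31 p [594.08  10.63  44.26] psi -55.7 F [ 2.9  -1.82 -0.11] M [-0.241 -0.48  -0.04 ] w22.9
[[235.33, 236.11], [228.74, 233.91], [221.71, 240.39], [228.38, 242.68], [228.57, 238.23]]
[[235.03, 236.04], [228.45, 233.85], [221.41, 240.32], [228.08, 242.61], [228.27, 238.17]]
```

View pics/n2.png

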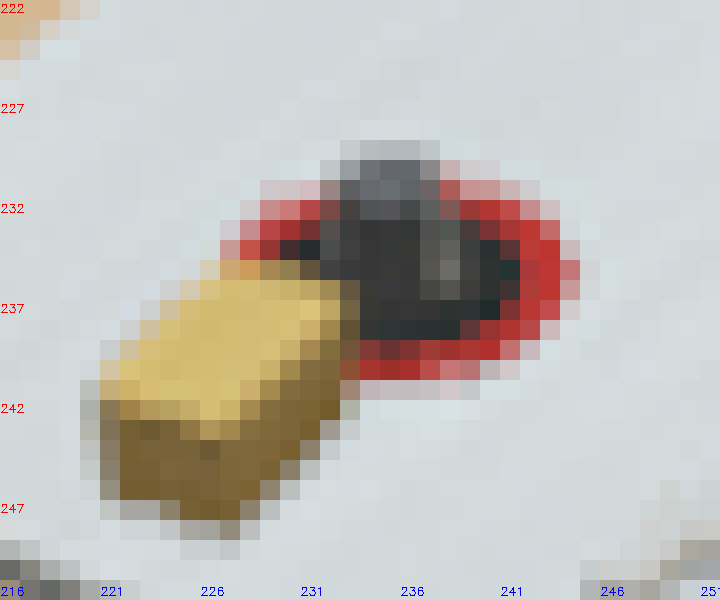

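```bash
cat > fit.py <<'E'
from h import *
from scipy.optimize import least_squares
t=pickle.load(open("side1.pkl","rb")); s=pickle.load(open("top0.pkl","rb"))
I1=t["img"].astype(float); I7=np.mean([f["img"] for f in pickle.load(open("side7.pkl","rb"))],0); I9=np.mean([f["img"] for f in pickle.load(open("side9.pkl","rb"))],0)
IT=s["img"].astype(float)
SS=8
def layers(c,w,sh,polys):
    W,H=w[2]-w[0],w[3]-w[1]; lab=np.zeros((H*SS,W*SS),np.uint8)
    for k,P in polys:
        u=((proj(c,P)+sh-[w[0],w[1]])+.5)*SS-.5
        cv2.fillPoly(lab,[np.round(u*256).astype(np.int32)],int(k),shift=8)
    n=max(k for k,_ in polys)+1
    out=[]
    for k in range(n):
        m=cv2.GaussianBlur((lab==k).astype(np.float32),(0,0),SS*.45)
        out.append(cv2.resize(m,(W,H),interpolation=cv2.INTER_AREA).ravel())
    return np.array(out).T
def blockpolys(pb,k0,zb=12,cam=None):
    B=T(pb,box(-12.5,12.5,-20,20),0.); 
    r=[]
    d=cam-np.array([pb[0],pb[1],0])
    for j in range(4):
        a,b=B[j],B[(j+1)%4]; nrm=np.array([b[1]-a[1],-(b[0]-a[0])])
        if nrm@(d[:2])>0:
            r.append((k0+1+j%2,np.array([[a[0],a[1],zb],[b[0],b[1],zb],[b[0],b[1],zb+24],[a[0],a[1],zb+24]])))
    Tp=B.copy(); Tp[:,2]=zb+24; r.append((k0,Tp)); return r
def cutpolys(c,zt,z0,k):
    # cylinder silhouette: hull of bottom/top circle
    lo=T([c[0],c[1],0],circ(0,0,8.5),z0); hi=T([c[0],c[1],0],circ(0,0,8.5),zt)
    return lo,hi
def model(c,w,sh,pb,ctr,zr,Ro,Ri,zt):
    P=[(1,T([*ctr,0],circ(0,0,Ro),zr)),(2,T([*ctr,0],circ(0,0,Ri),zr))]
    lo=T([*ctr,0],circ(0,0,8.5),8.); hi=T([*ctr,0],circ(0,0,8.5),zt)
    for zz in np.linspace(8,zt,12): P.append((3,T([*ctr,0],circ(0,0,8.5),zz)))
    P.append((4,hi))
    P+=blockpolys(pb,5,12,c["eye"])
    return layers(c,w,sh,P)
ws=(214,222,252,254); wt=(203,178,246,209)
def res(q,full=False):
    pb=q[:3]; ctr=q[3:5]; zr,Ro,Ri=q[5:8]; sh=q[8:10]; st=0
    out=[]
    for c,I,w,zt,h in ((t,I1,ws,q[10],sh),(t,I7,ws,q[11],sh),(t,I9,ws,q[12],sh),(s,IT,wt,q[10],0)):
        A=model(c,w,h,pb,ctr,zr,Ro,Ri,zt); Y=I[w[1]:w[3],w[0]:w[2]].reshape(-1,3)
        X=np.linalg.lstsq(A,Y,rcond=None)[0]; r=(A@X-Y); out.append(r.ravel()/10)
    return np.concatenate(out)
if __name__=="__main__":
    q0=np.array([614,205.8,.04,621,152.4,12.5,27,20,-1,.6,24,28.5,33.])
    sc=np.array([1,1,.03,1,1,1,1,1,.3,.3,1,1,1])
    best=None
    f=lambda v:res(q0+v*sc)
    r=least_squares(f,np.zeros(13),diff_step=None,loss='soft_l1',jac=lambda v:np.array([(f(v+.3*e)-f(v-.3*e))/.6 for e in np.eye(13)]).T,max_nfev=25)
    q=q0+r.x*sc
    J=r.jac; cov=np.linalg.inv(J.T@J)*2*r.cost/len(r.fun)
    print(r.cost); 
    for n,a,b in zip("bx by byaw cx cy zr Ro Ri du dv z1 z7 z9".split(),q,np.sqrt(np.diag(cov))*sc): print(n,round(a,3),"+-",round(b,3))
E
python3 fit.py
```

```text
5430.573741602148
bx 615.934 +- 0.064
by 205.573 +- 0.083
byaw 0.112 +- 0.005
cx 620.681 +- 0.041
cy 153.072 +- 0.038
zr 12.979 +- 0.079
Ro 28.669 +- 0.031
Ri 20.955 +- 0.069
du -1.232 +- 0.017
dv 0.306 +- 0.016
z1 23.839 +- 0.217
z7 27.984 +- 0.263
z9 32.105 +- 0.199
```

```bash
python3 - <<'E'
from fit import *
for nm,I in (("1",I1),("7",I7),("9",I9)):
    print(nm); print(I[226:236,231:241].mean(2).round(0).astype(int))
fit=None
E
```

```text
1
[[204 204 203 202 203 203 203 203 204 202]
 [206 203 202 202 202 205 204 202 203 204]
 [202 204 203 205 205 202 205 204 203 202]
 [205 204 207 209 207 208 207 207 205 204]
 [209 192 192 182 181 183 183 179 196 195]
 [184 146 130 113 113 109 106 101 150 154]
 [ 91 124 105  96 102 100 107  76  76  78]
 [ 57 113 103 105 102 102 116  89  51  62]
 [ 31  64  71  79  84  76  99 100  54  40]
 [ 67  55  38  41  51  41  64  88  56  33]]
7
[[207 208 206 205 203 204 205 206 205 204]
 [207 205 204 204 205 205 206 205 203 205]
 [204 204 203 206 206 206 206 205 204 204]
 [206 205 209 209 209 209 208 207 206 205]
 [211 195 190 184 175 180 181 181 196 199]
 [185 153 139 120  98 111 118 108 151 159]
 [ 95 102  94  99 101  99 108 101  85  85]
 [ 61  67  65  76  79  74  91  91  56  66]
 [ 35  69  50  43  35  45  69  84  52  36]
 [ 67  55  47  47  47  46  73  93  56  40]]
9
[[206 206 205 203 203 203 205 205 204 204]
 [206 205 204 203 205 205 206 204 205 204]
 [204 204 205 208 209 208 207 205 204 203]
 [206 207 193 178 174 173 185 205 206 204]
 [211 187 147 105  95  94 128 175 196 198]
 [186 129  86  96 100  90  94 108 154 158]
 [ 97  78  58  74  76  64  84  91  79  84]
 [ 61  70  51  44  47  44  70  74  53  64]
 [ 34  66  53  45  47  46  73  85  52  37]
 [ 70  56  48  45  47  45  73  96  55  39]]
```

```bash
python3 - <<'E'
from fit import *
def run(imgs,q0,sc,names):
    def f(v):
        q=q0+v*sc; out=[]
        for c,I,w,useh in imgs:
            P=blockpolys(q[:3],1,12,c["eye"]); A=layers(c,w,q[3:5] if useh else 0,P); Y=I[w[1]:w[3],w[0]:w[2]].reshape(-1,3)
            if useh:
                u=np.mgrid[w[1]:w[3],w[0]:w[2]]; m=~(((u[1]-236)/10.5)**2+((u[0]-235.5)/6.8)**2<1).ravel(); A=A[m];Y=Y[m]
            X=np.linalg.lstsq(A,Y,rcond=None)[0]; out.append((A@X-Y).ravel()/10)
        return np.concatenate(out)
    n=len(sc); r=least_squares(f,np.zeros(n),loss='soft_l1',jac=lambda v:np.array([(f(v+.3*e)-f(v-.3*e))/.6 for e in np.eye(n)]).T,max_nfev=40)
    J=r.jac; cov=np.linalg.pinv(J.T@J)*2*r.cost/len(r.fun); print(r.cost/len(r.fun),list(zip(names,(q0+r.x*sc).round(3),(np.sqrt(np.diag(cov))*sc).round(3)))); return q0+r.x*sc
a=run([(s,IT,(203,183,225,203),0)],np.array([614,205.8,.04]),np.array([1,1,.03]),["x","y","yaw"])
I=np.mean([I1,I7,I9],0)
b=run([(t,I,(214,230,236,252),1)],np.array([*a[:2],a[2],-1,.6]),np.array([.001,.001,.03,.3,.3]),["x","y","yaw","du","dv"])
b=run([(t,I,(214,230,236,252),1),(s,IT,(203,183,225,203),0)],np.array([*a[:2],a[2],-1,.6]),np.array([1,1,.03,.3,.3]),["x","y","yaw","du","dv"])
E
```

```text
0.7589486430102336 [('x', np.float64(615.839), np.float64(0.168)), ('y', np.float64(205.9), np.float64(0.207)), ('yaw', np.float64(0.079), np.float64(0.013))]
0.5476806693631872 [('x', np.float64(615.839), np.float64(0.0)), ('y', np.float64(205.9), np.float64(0.0)), ('yaw', np.float64(0.095), np.float64(0.013)), ('du', np.float64(-0.997), np.float64(0.042)), ('dv', np.float64(0.061), np.float64(0.05))]
0.661127424912939 [('x', np.float64(615.848), np.float64(0.158)), ('y', np.float64(205.529), np.float64(0.177)), ('yaw', np.float64(0.107), np.float64(0.007)), ('du', np.float64(-1.115), np.float64(0.068)), ('dv', np.float64(-0.034), np.float64(0.084))]
```

```bash
python3 - <<'E'
from h import *
x,y,psi=593.5,10.94,-56.
f=np.array([2.9,-1.82,0])
fr=[]
for k in range(4):
    psi-=18.9; x+=.15*f[0]; y+=.15*f[1]
    j=planner.ik([x,y,44],down(np.radians(psi)))
    bot.movej(j); f,t,p=rd("%.1f %.2f %.2f"%(psi,x,y),2)
    if abs(f[2])>8 or np.hypot(f[0],f[1])>9: print("STOP");break
for i in range(5): fr.append(cams.snapshot("side"))
pickle.dump(fr,open("side10.pkl","wb"))
i=np.mean([f["img"] for f in fr],0)
print(i[224:236,231:241].mean(2).round(0).astype(int))
w=(216,222,252,252)
im=np.clip(i[w[1]:w[3],w[0]:w[2],::-1]*1.0+10,0,255).astype(np.uint8)
im=cv2.resize(im,None,fx=20,fy=20,interpolation=cv2.INTER_NEAREST)
cv2.imwrite("pics/n3.png",im)
crop(fr[0],"s10",190,130,310,240,5)
E
```

```text
-74.9 593.93 10.67 t22.98 p [594.18  10.54  44.11] psi -74.7 F [ 3.14 -1.87 -0.42] M [-0.437 -0.593 -0.035] w23.0
-93.8 594.41 10.39 t23.41 p [594.32  10.37  43.96] psi -93.5 F [ 2.5  -1.78 -0.24] M [-0.356 -0.517 -0.038] w22.8
-112.7 594.78 10.12 t23.83 p [594.45  10.13  43.87] psi -112.4 F [ 1.07 -1.56  0.25] M [-0.36  -0.361 -0.037] w22.6
-131.6 594.94 9.89 t24.26 p [594.5    9.89  43.83] psi -131.3 F [ 0.47 -2.12  0.13] M [-0.415 -0.227  0.035] w22.6
[[204 205 206 207 207 205 204 203 205 206]
 [205 205 207 207 205 203 203 205 205 206]
 [207 207 206 205 204 204 206 206 205 205]
 [207 206 207 207 199 207 208 206 205 205]
 [207 206 193 176 157 170 186 205 206 205]
 [208 183 145 105  95  93 135 203 207 206]
 [214 144  84  92  96  88 110 174 197 199]
 [188 118  59  68  71  61  83 114 154 159]
 [ 99  81  51  46  44  44  71  90  80  84]
 [ 60  72  52  46  47  47  73  75  52  64]
 [ 35  69  53  47  48  45  72  86  52  37]
 [ 68  53  47  48  47  49  76  89  52  39]]
```

View pics/n3.png

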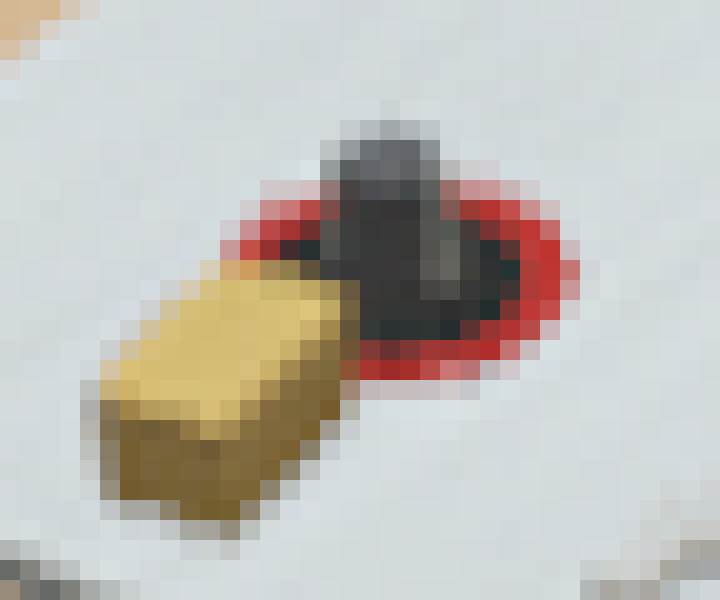

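View pics/s10.png

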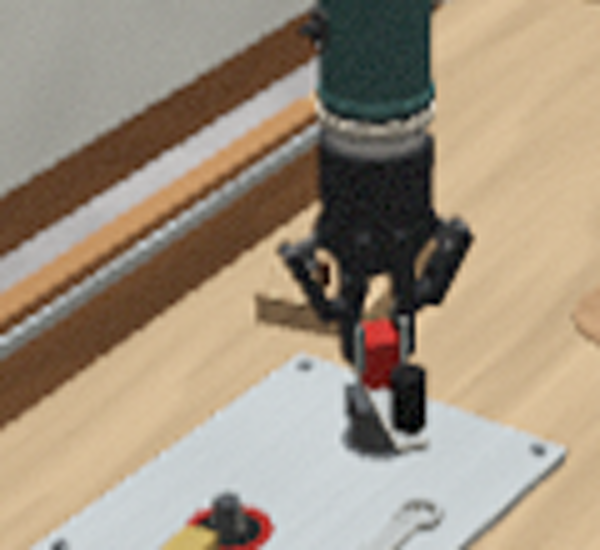

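```bash
python3 - <<'E'
from h import *
x,y,psi=594.9,9.5,-131.6
bot.move_straight([x,y,44],feed=20); f,t,p=rd("rel")
for z in (47,52,57,62,68,75):
    bot.move_straight([x,y,z],feed=50); f,t,p=rd(z,2)
    if f[2]<-12 or np.hypot(f[0],f[1])>8: print("STOP");break
else:
    bot.move_straight([x,y,135],feed=150); rd("up")
    bot.goto([510.9,-257.4,60],down(np.radians(psi))); rd("mat")
    fr=[cams.snapshot("side") for i in range(4)]; pickle.dump(fr,open("side11.pkl","wb"))
    i=np.mean([f["img"] for f in fr],0); print(i[226:233,232:239].mean(2).round(0).astype(int))
    crop(fr[0],"s11",270,90,370,200,5)
    tp=cams.snapshot("top"); crop(tp,"t11",195,155,415,250,3)
E
```

```text
rel t24.81 p [594.56   9.78  43.85] psi -131.6 F [ 0.41 -0.78 -0.25] M [-0.04  -0.035  0.06 ] w23.2
47 t25.07 p [594.52   9.71  46.73] psi -131.6 F [ 0.48  0.58 -2.31] M [ 0.099 -0.065  0.044] w23.1
52 t25.34 p [594.58   9.65  52.07] psi -131.6 F [ 0.16  0.41 -2.87] M [ 0.158 -0.039  0.006] w23.3
57 t25.61 p [594.67   9.55  57.29] psi -131.6 F [-0.5   0.7  -2.37] M [0.146 0.034 0.029] w23.1
62 t25.88 p [595.29   9.31  62.58] psi -131.6 F [ 0.22 -0.18 -3.62] M [ 0.017  0.006 -0.03 ] w22.9
68 t26.16 p [595.38   9.45  68.6 ] psi -131.6 F [-0.53 -0.3  -3.72] M [-0.033 -0.043 -0.003] w23.0
75 t26.47 p [595.44   9.49  75.62] psi -131.6 F [ 0.13  0.18 -4.52] M [0.002 0.014 0.029] w23.2
up t27.07 p [594.25   9.51 134.24] psi -131.6 F [ 0.08  0.36 -3.99] M [-0.028 -0.013  0.014] w23.0
mat t28.23 p [ 511.74 -256.6    60.27] psi -131.5 F [ 0.71  0.11 -3.54] M [-0.005 -0.035 -0.03 ] w23.4
[[206 205 203 203 204 205 205]
 [205 205 206 198 206 207 205]
 [204 190 174 157 169 184 203]
 [182 144 104  95  91 135 200]
 [142  85  90  95  86 110 173]
 [116  57  67  73  61  84 113]
 [ 81  51  42  46  42  69  86]]
```

View pics/s11.png

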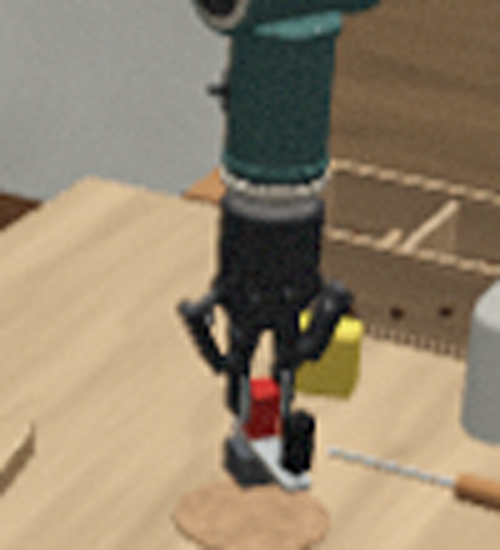

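View pics/t11.png

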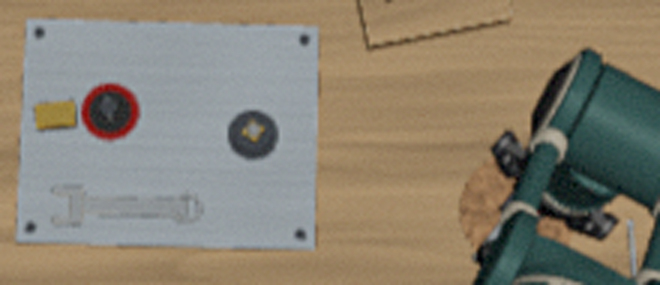

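```bash
python3 - <<'E'
from h import *
x,y=510.9,-257.4
for z in (32,28,26.5,25.5,24.7,24,23.3):
    bot.move_straight([x,y,z],feed=40); f,t,p=rd(z,3)
    if f[2]>-2: break
bot.grip(85); rd("open")
bot.move_straight([x,y,150],feed=120)
bot.goto([300,-420,330],down(0)) if planner.ik([300,-420,330],down(0)) is not None else print("noik")
bot.hold(.3)
tp=cams.snapshot("top"); pickle.dump(tp,open("top12.pkl","wb")); sd=cams.snapshot("side"); pickle.dump(sd,open("side12.pkl","wb"))
cv2.imwrite("pics/t12.png",tp["img"][:,:,::-1]); crop(sd,"s12",270,130,370,210,6); rd("end")
E
```

```text
32 t29.37 p [ 511.14 -257.57   32.19] psi -131.6 F [ 0.14  0.22 -3.69] M [-0.042 -0.043  0.004] w23.3
28 t29.65 p [ 510.7  -257.29   27.82] psi -131.6 F [-0.18  0.13 -3.88] M [-0.002 -0.034  0.025] w23.1
26.5 t29.93 p [ 510.84 -257.36   26.43] psi -131.6 F [-0.12  0.07 -3.18] M [-0.041 -0.026 -0.023] w22.9
25.5 t30.22 p [ 510.85 -257.38   25.44] psi -131.6 F [ 0.04 -0.11 -3.91] M [-0.028 -0.022  0.013] w23.2
24.7 t30.50 p [ 510.85 -257.37   24.63] psi -131.6 F [-0.13  0.04 -4.1 ] M [-0.014 -0.017  0.011] w22.9
24 t30.78 p [ 511.05 -257.5    24.48] psi -131.6 F [-1.12  0.66  0.9 ] M [0.152 0.277 0.067] w22.9
open t31.46 p [ 510.93 -257.41   23.99] psi -131.6 F [-0.4   0.26 -0.22] M [ 0.012 -0.008 -0.021] w85.1
end t35.48 p [ 300.05 -419.97  329.97] psi 0.0 F [ 0.1  -0.3  -0.34] M [-0.012  0.002  0.014] w85.1
```

View pics/t12.png

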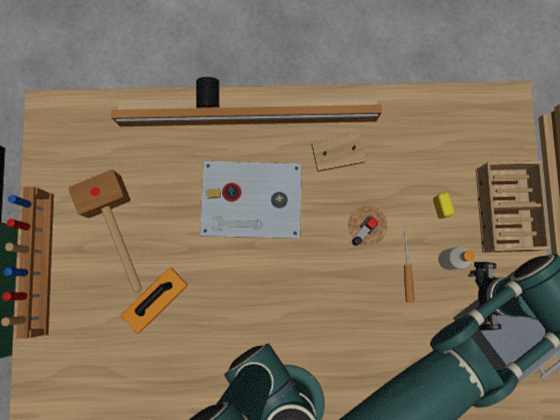

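View pics/s12.png

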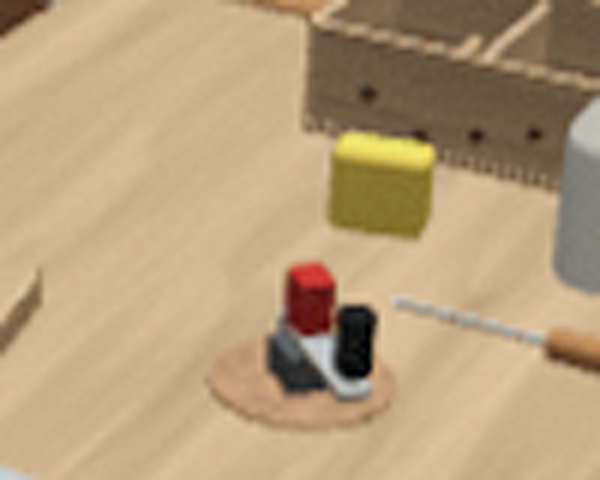

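```bash
python3 - <<'E'
from h import *
sd=pickle.load(open("side12.pkl","rb")); tp=pickle.load(open("top12.pkl","rb"))
p=[511,-257.4,np.radians(138.4)]
overlay(tp,"o12",(335,190,415,250),8,crankpolys(p,4))
K=sd["intrinsics"].copy(); K[0,2]-=1.1; K[1,2]+=.3; sd["intrinsics"]=K
a=(300,160,345,205); overlay(sd,"o13",a,13,crankpolys(p,4)+[T([510.7,-257.3,0],circ(0,0,60),4)])
E
```

```text
(no output)
```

View pics/o12.png

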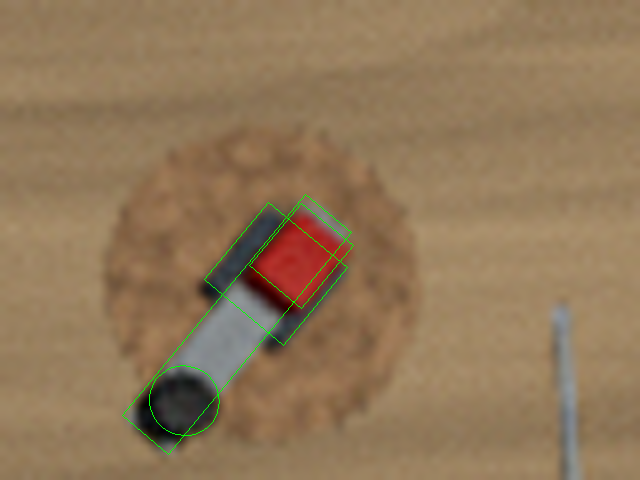

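View pics/o13.png

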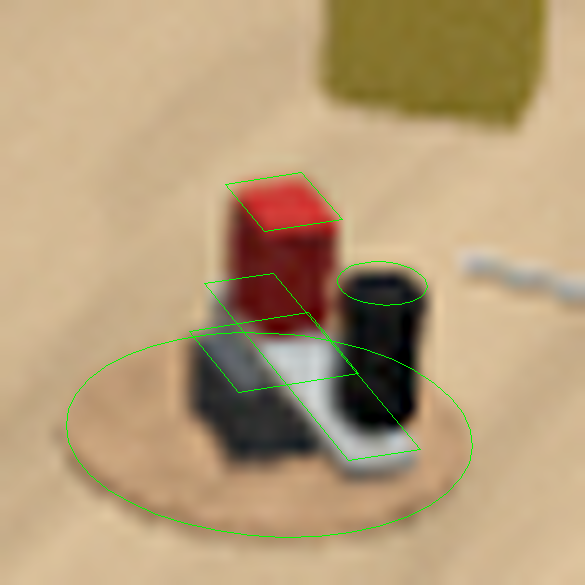

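```bash
cat > fit2.py <<'E'
import fit
from fit import *
fr=pickle.load(open("side10.pkl","rb"))+pickle.load(open("side11.pkl","rb"))
I10=np.mean([f["img"] for f in fr],0); IT2=pickle.load(open("top12.pkl","rb"))["img"].astype(float)
SIG=.45
def layers(c,w,sh,polys):
    W,H=w[2]-w[0],w[3]-w[1]; lab=np.zeros((H*SS,W*SS),np.uint8)
    for k,P in polys:
        u=((proj(c,P)+sh-[w[0],w[1]])+.5)*SS-.5
        cv2.fillPoly(lab,[np.round(u*256).astype(np.int32)],int(k),shift=8)
    n=max(k for k,_ in polys)+1
    return np.array([cv2.resize(cv2.GaussianBlur((lab==k).astype(np.float32),(0,0),SS*SIG),(W,H),interpolation=cv2.INTER_AREA).ravel() for k in range(n)]).T
def bp(pb,k0,h,cam):
    B=T(pb,box(-12.5,12.5,-20,20),0.); r=[]; d=cam-np.array([pb[0],pb[1],0])
    for j in range(4):
        a,b=B[j],B[(j+1)%4]
        if np.array([b[1]-a[1],-(b[0]-a[0])])@d[:2]>0: r.append((k0+1+j%2,np.array([[*a[:2],12],[*b[:2],12],[*b[:2],12+h],[*a[:2],12+h]])))
    Tp=B.copy(); Tp[:,2]=12+h; return r+[(k0,Tp)]
def model(c,w,sh,pb,h,ctr,zr,Ro,Ri,zt):
    P=[(1,T([*ctr,0],circ(0,0,Ro),zr)),(2,T([*ctr,0],circ(0,0,Ri),zr))]
    for zz in np.linspace(8,zt,14): P.append((3,T([*ctr,0],circ(0,0,8.5),zz)))
    P.append((4,T([*ctr,0],circ(0,0,8.5),zt)))
    return layers(c,w,sh,P+bp(pb,5,h,c["eye"]))
def mk(freeh,freez):
    def res(q):
        pb=q[:3]; ctr=q[3:5]; zr,Ro,Ri=q[5:8]; sh=q[8:10]; z1,z7,z9,z10,h=q[10:15]
        if not freez: z9=z10-4.2; z7=z9-5.0
        if not freeh: h=24.
        out=[]
        for c,I,w,zt,d in ((t,I1,ws,z1,sh),(t,I7,ws,z7,sh),(t,I9,ws,z9,sh),(t,I10,ws,z10,sh),(s,IT,wt,z1,0),(s,IT2,wt,z10,0)):
            A=model(c,w,d,pb,h,ctr,zr,Ro,Ri,zt); Y=I[w[1]:w[3],w[0]:w[2]].reshape(-1,3)
            X=np.linalg.lstsq(A,Y,rcond=None)[0]; out.append((A@X-Y).ravel()/10)
        return np.concatenate(out+[[(q[5]-12)*2]])
    return res
for SIG in (.3,.6):
  for fh,fz in ((0,0),(1,0),(1,1)):
    res=mk(fh,fz); q0=np.array([615.8,205.6,.1,620.8,152.8,12.5,28,20.5,-1.1,.3,24,28.,33.,36.5,24.]); sc=np.array([1,1,.03,1,1,1,1,1,.3,.3,1,1,1,1,1.]); n=15
    f=lambda v:res(q0+v*sc)
    r=least_squares(f,np.zeros(n),loss='soft_l1',jac=lambda v:np.array([(f(v+.3*e)-f(v-.3*e))/.6 for e in np.eye(n)]).T,max_nfev=20)
    q=q0+r.x*sc; print(SIG,fh,fz,round(r.cost),q.round(2).tolist(),"tip-block",round(q[13]-12-(q[14] if fh else 24),2))
E
python3 fit2.py
```

```text
0.3 0 0 7759 [616.48, 205.29, 0.14, 620.87, 152.96, 13.04, 28.72, 20.89, -1.19, 0.37, 24.01, 28.0, 33.0, 36.45, 24.0] tip-block 0.45
0.3 1 0 6862 [616.34, 206.31, 0.12, 621.36, 153.32, 10.28, 28.72, 20.94, -1.0, -0.35, 21.39, 46.37, 36.75, 33.74, 20.22] tip-block 1.52
0.3 1 1 6893 [616.41, 205.9, 0.12, 621.22, 153.29, 10.91, 28.67, 20.95, -1.04, -0.21, 21.95, 25.91, 29.91, 34.11, 20.62] tip-block 1.49
0.6 0 0 7724 [616.34, 205.25, 0.12, 620.95, 153.02, 12.85, 28.57, 21.12, -1.15, 0.32, 23.34, 28.0, 33.0, 36.12, 24.0] tip-block 0.12
0.6 1 0 7059 [616.87, 205.07, 0.13, 621.3, 153.2, 10.98, 28.58, 21.12, -1.05, -0.14, 21.42, 27.34, 35.88, 34.17, 20.09] tip-block 2.08
0.6 1 1 7040 [616.41, 205.46, 0.11, 621.34, 153.2, 10.64, 28.58, 21.14, -1.04, -0.23, 21.26, 25.51, 29.59, 33.95, 20.25] tip-block 1.71
```

```bash
python3 - <<'E'
from h import *
a=pickle.load(open("top0.pkl","rb"))["img"].astype(float);b=pickle.load(open("top12.pkl","rb"))["img"].astype(float)
m=(a+b)/2
w=(203,184,243,206)
im=cv2.resize(np.clip(m[w[1]:w[3],w[0]:w[2],::-1]*1.3,0,255).astype(np.uint8),None,fx=19,fy=19,interpolation=cv2.INTER_NEAREST)
cv2.imwrite("pics/n5.png",im)
print(m[185:202,205:222,0].round().astype(int)); print(m[185:202,205:222,2].round().astype(int))
s=pickle.load(open("top0.pkl","rb"))
for bx in (614.6,615.85): print(proj(s,T([bx,205.6,.09],box(-12.5,12.5,-20,20),36)).round(2).tolist(),proj(s,T([bx,205.6,.09],box(-12.5,12.5,-20,20),12)).round(2).tolist())
E
```

```text
[[144 142 140 140 138 140 140 142 140 139 139 138 139 139 144 140 140]
 [141 141 139 141 140 141 140 142 140 140 142 142 142 140 138 142 142]
 [143 138 142 140 142 140 142 141 140 142 142 139 140 133 130 142 142]
 [138 139 140 132 137 128 138 140 144 144 148 146 140 128 128 140 142]
 [140 139 142 134 136 130 138 144 147 148 152 149 146 148 146 131 139]
 [137 134 152 148 146 148 148 146 148 148 146 146 145 148 146 115 140]
 [134 118 146 150 144 144 144 148 142 142 144 143 144 148 147 108 140]
 [138 125 146 144 144 142 146 146 144 142 144 146 146 148 142  98 138]
 [140 130 148 144 147 144 143 144 145 148 146 146 148 146 138  94 141]
 [140 118 144 148 145 148 145 142 147 146 144 146 147 148 138  95 141]
 [137 129 146 144 144 145 147 147 144 145 145 148 150 153 144  98 144]
 [138 144 156 148 148 138 136 130 128 119 119 122 128 130 128  98 142]
 [141 138 142 134 127 112 104  94  90  86  83  80  88  98 106 120 144]
 [140 136 120 104 100 110 114 113 116 118 124 124 127 132 134 142 145]
 [140 142 140 132 132 142 144 144 146 144 144 143 144 146 144 145 144]
 [144 144 144 146 146 146 146 144 1
[... 903 characters left out ...]
 48  52  51  44  47  47  37  46  44  46  42  47  86 156]
 [155 146  84  49  44  46  37  40  47  54  66  65  72  89 100 127 161]
 [154 150 124  93  96 114 120 120 123 126 130 130 134 143 144 156 157]
 [154 158 152 141 144 160 160 158 160 159 156 156 158 158 156 156 155]
 [156 155 157 159 159 158 159 158 160 158 158 156 158 157 154 157 156]
 [158 156 156 158 157 156 156 158 157 158 158 158 159 156 158 156 158]]
[[220.08, 196.07], [219.25, 187.9], [205.91, 189.38], [206.7, 197.56]] [[220.91, 197.52], [220.1, 189.47], [206.96, 190.93], [207.74, 198.99]]
[[220.07, 195.66], [219.25, 187.49], [205.91, 188.97], [206.7, 197.15]] [[220.91, 197.12], [220.09, 189.07], [206.96, 190.52], [207.74, 198.58]]
```

View pics/n5.png

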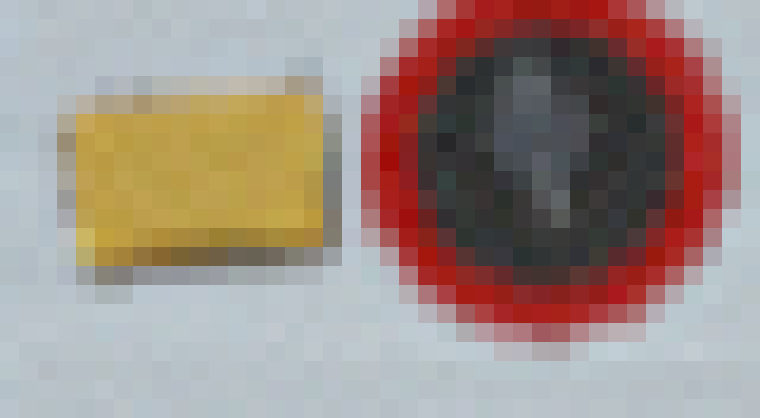

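```bash
python3 - <<'E'
from h import *
s=pickle.load(open("top12.pkl","rb")); s0=pickle.load(open("top0.pkl","rb"))["img"].astype(float)
t=pickle.load(open("side1.pkl","rb")); fr=pickle.load(open("side11.pkl","rb"))
IT=((s["img"]+s0)/2).mean(2); IS=np.mean([f["img"] for f in fr]+[t["img"]],0).mean(2)
def cen(I,u,r=3):
    x,y=np.round(u).astype(int)
    for _ in range(3):
        P=I[y-r:y+r+1,x-r:x+r+1]; bg=np.median(np.r_[P[0],P[-1],P[:,0],P[:,-1]]); W=np.clip(bg-P-12,0,None)
        g=np.mgrid[y-r:y+r+1,x-r:x+r+1]; c=np.array([(W*g[1]).sum(),(W*g[0]).sum()])/W.sum(); x,y=np.round(c).astype(int)
    return c,W.sum()
th=(np.array([[92,75],[709,93],[700,547],[71,530]])+.5)/7-.5+[195,155]
sh_=(np.array([[70,415],[365,199],[646,300],[372,544]])+.5)/6-.5+[190,170]
for a,b in zip(th,sh_):
    ct,w1=cen(IT,a); P=unp(s,ct,12); cs,w2=cen(IS,b)
    print(ct.round(2),P.round(1),cs.round(2),"shift",(cs-proj(t,P)[0]).round(2))
E
```

```text
[207.65 165.42] [[704.5 224.1  12. ]] [199.6  241.18] shift [-3.02  2.63]
[296.01 167.79] [[691.1 -45.8  12. ]] [250.09 201.57] shift [-1.67 -0.93]
[294.64 232.72] [[491.4 -35.7  12. ]] [299.5  221.64] shift [1.07 2.19]
[204.68 230.37] [[504.9 234.1  12. ]] [251.75 260.47] shift [-0.75  0.3 ]
```

```bash
python3 - <<'E'
from h import *
from scipy.optimize import least_squares
s=pickle.load(open("top12.pkl","rb")); s0=pickle.load(open("top0.pkl","rb"))["img"].astype(float)
t=pickle.load(open("side1.pkl","rb")); fr=pickle.load(open("side11.pkl","rb"))
IT=((s["img"]+s0)/2).mean(2); IS=np.mean([f["img"] for f in fr]+[t["img"]],0).mean(2)
def cen(I,u,sx,sy,r=3):
    x,y=np.round(u).astype(int)
    g=np.mgrid[y-r:y+r+1,x-r:x+r+1]; P=I[y-r:y+r+1,x-r:x+r+1]
    m=(np.hypot(g[1]-u[0],g[0]-u[1])<2.9)
    f=lambda q:((q[3]-q[2]*np.exp(-.5*((g[1]-q[0])/sx)**2-.5*((g[0]-q[1])/sy)**2))-P)[m]
    r_=least_squares(f,[u[0],u[1],60,P[m].max()],loss='soft_l1',f_scale=5); return r_.x[:2],r_.x[2:],np.sqrt(np.mean(r_.fun**2))
th=(np.array([[92,75],[709,93],[700,547],[71,530]])+.5)/7-.5+[195,155]
sh_=(np.array([[70,415],[365,199],[646,300],[372,544]])+.5)/6-.5+[190,170]
H=[]
for a,b in zip(th,sh_):
    ct,p1,e1=cen(IT,a,1.,1.); P=unp(s,ct,12); cs,p2,e2=cen(IS,b,1.,.7); H.append(P[0])
    print(ct.round(2),P.round(1),cs.round(2),"shift",(cs-proj(t,P)[0]).round(2),round(e1,1),round(e2,1))
H=np.array(H); print([np.linalg.norm(H[i]-H[(i+1)%4]).round(1) for i in range(4)],H.mean(0))
E
```

```text
[207.64 165.44] [[704.5 224.2  12. ]] [201.43 238.78] shift [-1.2   0.22] 8.3 10.8
[295.98 167.8 ] [[691.1 -45.7  12. ]] [250.56 202.69] shift [-1.19  0.18] 8.9 6.4
[294.57 232.66] [[491.6 -35.5  12. ]] [297.25 219.63] shift [-1.1   0.16] 10.2 8.5
[204.75 230.34] [[505.  233.9  12. ]] [251.52 260.25] shift [-0.99  0.13] 9.5 14.5
[np.float64(270.1), np.float64(199.8), np.float64(269.7), np.float64(199.7)] [598.04026926  94.21470513  12.        ]
```

```bash
python3 - <<'E'
from h import *
t=pickle.load(open("side1.pkl","rb"))
u=proj(t,[[620.99,153.15,z] for z in (12,34,36,38)])+[-1.15,.17]; print(u.round(2))
c=proj(t,T([620.99,153.15,0],circ(0,0,8.5),36))+[-1.15,.17]; print(c.min(0).round(2),c.max(0).round(2))
# fit cutter z with fixed geometry
import fit2_mod if False else None
E
sed -n '/^SIG/,/^def mk/p' fit2.py | sed '$d' > m.tmp; (echo 'from fit import *'; cat m.tmp) > fm.py
python3 - <<'E'
import fm; from fm import *
fr=pickle.load(open("side10.pkl","rb"))+pickle.load(open("side11.pkl","rb")); I10=np.mean([f["img"] for f in fr],0)
w=(230,222,242,236)
for SIG in (.3,.45,.6):
    fm.SIG=SIG
    for nm,I in (("1",I1),("7",I7),("9",I9),("10",I10)):
        best=[]
        for z in np.arange(20,40,.25):
            A=fm.model(t,w,np.array([-1.15,.17]),[615.6,205.6,.1],24,[620.99,153.15],12.8,28.6,21,z); Y=I[w[1]:w[3],w[0]:w[2]].reshape(-1,3)
            X=np.linalg.lstsq(A,Y,rcond=None)[0]; best.append((np.abs(A@X-Y).sum(),z))
        best.sort(); print(SIG,nm,best[0],best[1][1])
E
```

```text
0.3 1 (np.float64(2901.247348442085), np.float64(23.25)) 23.5
0.3 7 (np.float64(2744.244347884219), np.float64(27.25)) 27.0
0.3 9 (np.float64(2651.076435147937), np.float64(31.25)) 31.5
0.3 10 (np.float64(2903.8731302948345), np.float64(35.5)) 35.75
0.45 1 (np.float64(2902.56571179166), np.float64(23.25)) 23.0
0.45 7 (np.float64(2663.1300527879803), np.float64(27.25)) 27.0
0.45 9 (np.float64(2635.4438686052645), np.float64(31.25)) 31.0
0.45 10 (np.float64(2848.760338895623), np.float64(35.5)) 35.75
0.6 1 (np.float64(3175.0539313260047), np.float64(23.25)) 23.0
0.6 7 (np.float64(2863.532853649234), np.float64(27.25)) 27.0
0.6 9 (np.float64(2901.7175028888983), np.float64(31.0)) 30.75
0.6 10 (np.float64(3048.762841938221), np.float64(35.0)) 35.5  File "<stdin>", line 6
    import fit2_mod if False else None
                    ^^
SyntaxError: invalid syntax
```

```bash
python3 - <<'E'
from h import *
workorder.finish_job(); print(readout.get_obs()["clock"])
E
```

```text
the job is handed in; nothing more can be done
the job is handed in; nothing more can be done
```

I took the crank from the mat, fitted it to the shaft, wound the cutter up to the block and stood the crank back on the cork mat. I handed the job in about 35 s into the 72 s.

**Fit:** The crank slid onto the square without catching. It met the shoulder at the expected height with about 3 N of spring force and was pressed about 2 mm past first contact.

**Winding:** I turned it about 256° clockwise. The largest lateral reading was about 6 N.

**Final checks:**
- **Crank:** It stands upright near the mat centre, let go and confirmed in both camera views. The arm is clear, with force readings near zero.
- **Block and bench objects:** They look unmoved in the top view before and after. I did not measure them.
- **Cutter height:** After I corrected the side camera using the plate's four screw holes, the tip measured about 0.5 mm below the block top, roughly ±1 mm. It looked the same before and after I lifted the crank off.

**Checks that disagreed:**
- **Cutter estimates:** Other ways of fitting the image put the tip anywhere from about 1 mm below to 2 mm above the block. The plate's edges alone suggested even higher. I trusted the screw-hole correction because all four holes agreed.
- **Fingertip position:** In the images the fingertips sat about 27 mm higher than the reported TCP. My first grip was therefore near the top of the red block, so I set the crank down and regripped lower before fitting it.

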